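# Charge the wax melter and start a batch of refill candles

## Task

Tip the pink wax offcuts off the melter's hinged tray into the basin by its red handle and lower the tray again, and drop every wax refill on the sheet pan into an amber jar of the warmer, one to a jar. Only when all that is loaded, twist the start knob clockwise to its stop and let it spring back. Leave the jug, the finished candle and the scent bottle where they stand.

Things in the scene. Friction and masses are not known exactly. Their poses are not given: they have to be found in the camera images.
- refill1: cream wax refill: solid eight-sided block, 46 mm across its flats, 60 mm tall, ends chamfered 5 mm, no wick, both ends alike, 90 g. Origin at its centre, z along its length, x square to one of the flats (flats every 45 degrees). Starts upright on a fixed aluminium sheet pan (270 x 280 mm, floor 4 mm and rim 12 mm above the table). None if this one is absent.
- refill2: cream wax refill: solid eight-sided block, 46 mm across its flats, 60 mm tall, ends chamfered 5 mm, no wick, both ends alike, 90 g. Origin at its centre, z along its length, x square to one of the flats (flats every 45 degrees). Starts upright on a fixed aluminium sheet pan (270 x 280 mm, floor 4 mm and rim 12 mm above the table). None if this one is absent.
- refill3: cream wax refill: solid eight-sided block, 46 mm across its flats, 60 mm tall, ends chamfered 5 mm, no wick, both ends alike, 90 g. Origin at its centre, z along its length, x square to one of the flats (flats every 45 degrees). Starts upright on a fixed aluminium sheet pan (270 x 280 mm, floor 4 mm and rim 12 mm above the table). None if this one is absent.
- refill4: cream wax refill: solid eight-sided block, 46 mm across its flats, 60 mm tall, ends chamfered 5 mm, no wick, both ends alike, 90 g. Origin at its centre, z along its length, x square to one of the flats (flats every 45 degrees). Starts upright on a fixed aluminium sheet pan (270 x 280 mm, floor 4 mm and rim 12 mm above the table). None if this one is absent.
- refill5: cream wax refill: solid eight-sided block, 46 mm across its flats, 60 mm tall, ends chamfered 5 mm, no wick, both ends alike, 90 g. Origin at its centre, z along its length, x square to one of the flats (flats every 45 degrees). Starts upright on a fixed aluminium sheet pan (270 x 280 mm, floor 4 mm and rim 12 mm above the table). None if this one is absent.
- refill6: cream wax refill: solid eight-sided block, 46 mm across its flats, 60 mm tall, ends chamfered 5 mm, no wick, both ends alike, 90 g. Origin at its centre, z along its length, x square to one of the flats (flats every 45 degrees). Starts upright on a fixed aluminium sheet pan (270 x 280 mm, floor 4 mm and rim 12 mm above the table). None if this one is absent.
- jar1_in (a point): centre of the inner floor of fixed amber jar 1 of 6 in the warmer: straight round jar, 84 mm outside, 76 mm inside, open at the top, rim 77 mm above this point. The point's axes are the warmer's: the six stand 90 mm apart, two along x, three along y, fixed in a dark hot plate 195 x 278 x 12 mm, rims 94 mm above the table.
- jar2_in (a point): centre of the inner floor of fixed amber jar 2 of 6 in the warmer: straight round jar, 84 mm outside, 76 mm inside, open at the top, rim 77 mm above this point. The point's axes are the warmer's: the six stand 90 mm apart, two along x, three along y, fixed in a dark hot plate 195 x 278 x 12 mm, rims 94 mm above the table.
- jar3_in (a point): centre of the inner floor of fixed amber jar 3 of 6 in the warmer: straight round jar, 84 mm outside, 76 mm inside, open at the top, rim 77 mm above this point. The point's axes are the warmer's: the six stand 90 mm apart, two along x, three along y, fixed in a dark hot plate 195 x 278 x 12 mm, rims 94 mm above the table.
- jar4_in (a point): centre of the inner floor of fixed amber jar 4 of 6 in the warmer: straight round jar, 84 mm outside, 76 mm inside, open at the top, rim 77 mm above this point. The point's axes are the warmer's: the six stand 90 mm apart, two along x, three along y, fixed in a dark hot plate 195 x 278 x 12 mm, rims 94 mm above the table.
- jar5_in (a point): centre of the inner floor of fixed amber jar 5 of 6 in the warmer: straight round jar, 84 mm outside, 76 mm inside, open at the top, rim 77 mm above this point. The point's axes are the warmer's: the six stand 90 mm apart, two along x, three along y, fixed in a dark hot plate 195 x 278 x 12 mm, rims 94 mm above the table.
- jar6_in (a point): centre of the inner floor of fixed amber jar 6 of 6 in the warmer: straight round jar, 84 mm outside, 76 mm inside, open at the top, rim 77 mm above this point. The point's axes are the warmer's: the six stand 90 mm apart, two along x, three along y, fixed in a dark hot plate 195 x 278 x 12 mm, rims 94 mm above the table.
- knob (a joint): spring-return start knob on the warmer's white control box (72 x 130 x 70 mm tall, on the -x side of the jars, towards the robot; knob axis 59 mm from the nearest jar), angle in rad: 0 at rest, 1.2 at its stop, grows clockwise seen from above; springs back to 0 when let go (0.1 N m at the stop).
- knob_grip (a point): on the knob's vertical axis, at gripping height, 103 mm above the table. The black grip bar is 48 mm long, 14 mm thick, upright, 34 mm tall (its top 11 mm above this point); at rest it lies along the point's x axis and it turns with the knob.
- melter: wax melter, fixed: open steel basin 170 (x) x 156 (y) x 105 mm, walls 4 mm, splash back on the +x side up to 175 mm, loading tray hinged on the rim at its -x side (towards the robot). Origin at the centre of the basin's underside, on the table.
- tray (a joint): loading tray of the melter, angle in rad: 0 level (down), 1.2 fully tipped up; lifting its red handle tips it so that what lies on it slides into the basin. The hinge line runs along melter y through the point (-85, 0, 112) mm of the melter frame, 185 mm from the handle bar. The tray is 135 x 140 mm with 22 mm rims, open on the basin side. Its weight carries it back down when let go.
- tray_handle (a point): middle of the red handle bar at the tray's near end: round bar 12 mm thick, 90 mm long, parallel to the hinge (along melter y), 116 mm above the table when level; 52 mm of free space between bar and tray.
- chunk1: dusty-pink wax offcut chunk, about 40 x 34 x 28 mm, 30 g, lying on the melter's tray. Origin at its centre.
- chunk2: dusty-pink wax offcut chunk, about 40 x 34 x 28 mm, 30 g, lying on the melter's tray. Origin at its centre.
- chunk3: dusty-pink wax offcut chunk, about 40 x 34 x 28 mm, 30 g, lying on the melter's tray. Origin at its centre.
- chunk4: dusty-pink wax offcut chunk, about 40 x 34 x 28 mm, 30 g, lying on the melter's tray. Origin at its centre.
- jug: steel pouring jug 88 mm wide, 130 mm tall, a bystander. Origin at the centre of its foot.
- candle: finished candle in a lidded amber jar, 70 mm wide, 85 mm tall, a bystander. Origin at the centre of its foot.
- scent: amber scent bottle, 48 mm wide, 110 mm tall, a bystander. Origin at the centre of its foot.
Mind the look-alikes: they are no part of the job. What is shaped like the refill4 but blue or yellow is not meant. What is shaped like the chunk2 but purple or yellow is not meant.

How it is judged:
By the outcome, as a careful person would: the job done as asked, in the order asked, and still so for the second after the job is handed in, with the robot touching nothing.
Of refill1, refill2, refill3, refill4, refill5, refill6 only 4 to 6 are there at a start; the rules pass over those that are not, and their reading is None.
At some moment in a run one of refill1, refill2, refill3, refill4, refill5, refill6 may be knocked a few centimetres aside while the robot is not near it.
Once in a run the grip may slacken for a moment while it holds something.
It also fails if it takes over 208 s, if anything falls off the work surface, if the arm or the gripper's body presses on something with over 40 N, if the wrist force passes 120 N, or if a joint passes its speed limit or range.

## Robot

A 7-joint arm with a two-finger parallel gripper is mounted at the origin on the work surface. World frame = base frame: x ahead of the robot, y to its left, z up, the work surface at z = 0. Lengths are in m, angles in rad, forces in N, time in s.
With the tool pointing down it reaches from about 0.4 to 0.85 m from the base axis. Payload 10.4 kg.
Tool frame: the origin (TCP) lies at the very end of the fingers, on their centre line; the grasp point (between the pads) lies 19 mm behind it; z points along the fingers, y is the direction in which the jaws open and shut (so a half turn about z gives the same grasp; the last joint's range is limited). The gripper opens to 87 mm and grips with 3 to 60 N. Pads are 19 mm wide; open, the fingers measure 117 mm over their backs; the gripper's body (75 mm by 190 mm) begins 51 mm behind the grasp point.
Start: joints at [1.096, 0.332, -0.065, 1.46, 0.022, 1.35, -0.088], TCP at [0.273, -0.562, 0.223] pointing down, gripper open.
Joint ranges: [-2.6, 2.6], [-0.5, 2.12], [-1.47, 1.34], [0.16, 2.42], [-1.27, 4.41], [0.06, 2.06], [-2.6, 2.6]. Speed limits (rad/s): [2.22, 2.22, 2.79, 2.79, 3.14, 3.14, 3.14].

## Interface

Orientations are given as a unit quaternion [x, y, z, w].
In Python, from bench import read_state, camera, close_job gives the robot as it stands.
- The arm moves only by the shell command python3 -m inch 'ROWS' [OPENING] [FORCE]. ROWS is JSON, a list of rows, each a list of 6 numbers: the shift along the tool's x, y, z as a fraction of full scale, then the turn, a rotation vector about the tool's x, y, z as a fraction of full scale. In form: [[tx, ty, tz, ax, ay, az], ...]. A call has 1 to 5 rows; each row shifts and turns the commanded pose from where the row before left it, along the tool's axes as they then stand; what a row does not reach is not made up. Full scale, the value 1, is 0.04 m for a shift and 120 degrees for a turn. A row lasts 1/8 s, in which the tool goes at most 62.5 mm and 10.7 degrees, less where a joint would pass 70% of its speed; a pose out of reach is approached as far as the arm can. A call with a number of a shift or a turn outside -1 to 1 is refused whole. A call with a gripper value outside its range is refused whole. OPENING is the opening, from -1 (shut) to 1 (fully open), so that 0 is half open, set as the call begins (- or left out, the last holds). The fingers move at their own pace and stop on an object; FORCE is the grip in N (left out, the last holds). Time passes only in rows, so rows that do not move let the fingers close. It gives the time, the measured TCP pose, the force and the opening at its end, in the units of the state.
- read_state(): the state, without advancing time (a new reading comes with each control period).
- camera(name): name is "scene" or "side" or "wrist"; returns a dict with "img" (384x512x3 uint8, red, green, blue), "depth" (384x512 float32, m along the optical axis (not along the pixel's ray), 0 where there is no reading), "fx", "fy", "cx", "cy" (pixels), "k1" (the pictures are not rectified: a ray, as slopes to the right and down, at radius r is drawn at 1 + k1 r^2 times it, then the intrinsics apply), "position" and "orientation" of the camera in the world; the wrist camera has in their place "tool_from_camera" (4x4, takes a point from camera to tool coordinates, whose origin is the TCP and whose axes are the flange's). Camera axes: x right, y down, z forward; pixel columns grow to the right and rows downward; lengths in m; the calibration is good to about 2 mm. A picture is of the moment at which its call begins: read the wrist's pose just before it.
- close_job(): hands the job in, once; it reports no verdict.
The state is a dict: "time": time; "joint_positions": joint angles; "joint_vel": joint speeds; "joint_torque": joint torques, N m; "ee_pos": TCP position; "eef_rot": TCP orientation; "ft_force": force on the tool from outside, world axes, zero at the start; "torque": the same for the moment, N m; "width": finger opening in m.
Only numpy, scipy, OpenCV 4.12 (cv2) and the standard library are available. Lean on these libraries where they do the work, as an engineer would, in place of code of your own. Each camera call takes 0.05 s, during which the arm holds its last target.

## Working session

There is one attempt and no reset: what is moved stays moved. The work goes in short steps, Python scripts to look and compute and a shell command to move; the robot and the scene stay as the last step left them, time stands still between calls to the robot, and variables do not carry over. Pictures are saved under pics/ and viewed, and the job is handed in when it is done.

```bash
ls -la; mkdir -p pics; python3 - <<'E'
from bench import read_state,camera
import cv2
print(read_state())
for n in("scene","side","wrist"):
    c=camera(n); cv2.imwrite(f"pics/a_{n}.png",c["img"][:,:,::-1])
    print(n,{k:v for k,v in c.items() if k not in("img","depth")})
E
```

```text
total 12
drwxr-xr-x  3 agent agent 4096 Dec  7 02:53 .
drwxr-xr-x 23 root  root  4096 Dec  7 02:53 ..
drwxr-xr-x  2 agent agent 4096 Dec  7 02:53 pics
{'time': 0.0, 'joint_positions': array([ 1.09635566,  0.332882  , -0.06468537,  1.46094043,  0.02163572,
        1.34988808, -0.08852277]), 'joint_vel': array([-1.96019629e-03, -2.65914973e-05,  1.39565527e-03, -1.51345084e-03,
        9.69538654e-05, -5.01660443e-04,  8.49083541e-04]), 'joint_torque': array([ 2.12912455e-03, -6.23259330e+01,  2.58013560e-02, -3.89882755e+01,
       -6.12504291e-02,  4.01040958e-02,  1.63337154e-04]), 'ee_pos': array([ 0.27269771, -0.56194533,  0.22174801]), 'eef_rot': array([ 9.74588987e-01,  2.23999556e-01, -2.09891483e-04, -6.79069132e-04]), 'ft_force': array([0.64985787, 0.23283792, 0.47810914]), 'torque': array([-0.00142993,  0.02060074, -0.01491004]), 'width': 0.0869563350745235}
scene {'fx': 468.9017738696062, 'fy': 468.9017738696062, 'cx': 256.2097846142686, 'cy': 190.24709414242645, 'k1': -0.12018364209650677, 'position': array([ 1.1779708 , -0.75074299,  1.43816977]), 'orientation': array([ 0.89960968,  0.30685591, -0.09504954, -0.2958166 ])}
side {'fx': 494.58323772141426, 'fy': 494.58323772141426, 'cx': 260.595858154652, 'cy': 190.61036524285657, 'k1': -0.07473460172045195, 'position': array([-0.25169344,  0.89005144,  0.83176917]), 'orientation': array([-0.32305435,  0.80616274, -0.46368205,  0.17531821])}
wrist {'fx': 342.8843072148959, 'fy': 342.8843072148959, 'cx': 254.51494319569667, 'cy': 185.7487873323903, 'k1': -0.03162232902728601, 'tool_from_camera': array([[-4.35594702e-04, -9.64729994e-01, -2.63241047e-01,
         7.08429887e-02],
       [ 9.99999899e-01, -3.90555995e-04, -2.23420988e-04,
         1.45129610e-05],
       [ 1.12730560e-04, -2.63241118e-01,  9.64730066e-01,
        -1.62639028e-01],
       [ 0.00000000e+00,  0.00000000e+00,  0.00000000e+00,
         1.00000000e+00]])}
```

View pics/a_scene.png

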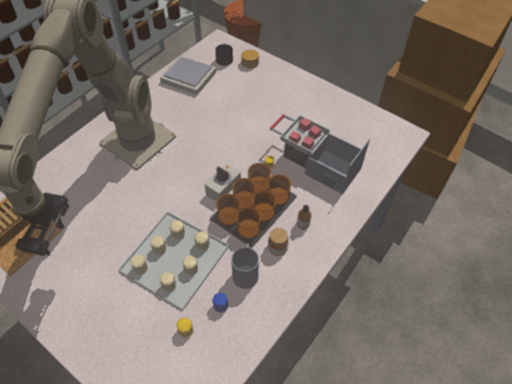

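View pics/a_side.png

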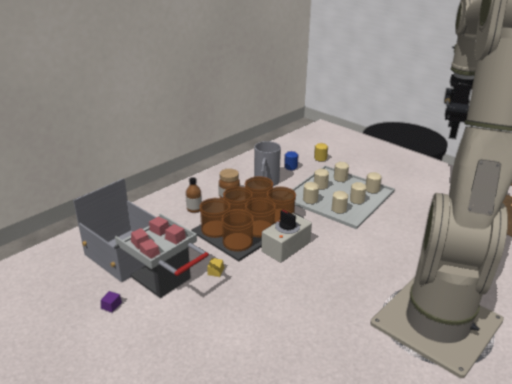

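View pics/a_wrist.png

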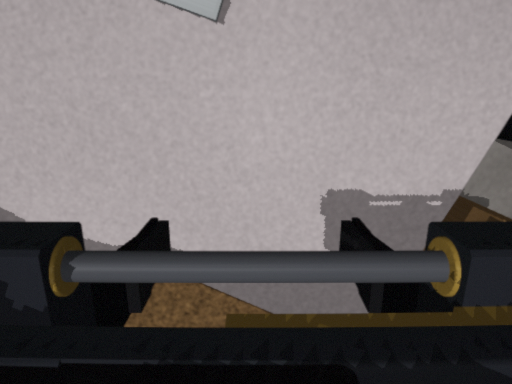

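```bash
cat > h.py <<'E'
import numpy as np, cv2
from scipy.spatial.transform import Rotation as R
from bench import read_state,camera
def slopes(c,uv):
    K=np.array([[c["fx"],0,c["cx"]],[0,c["fy"],c["cy"]],[0,0,1]])
    return cv2.undistortPoints(np.array(uv,float).reshape(-1,1,2),K,np.array([c["k1"],0,0,0.])).reshape(-1,2)
def pose(c,s=None):
    if "position" in c: return R.from_quat(c["orientation"]).as_matrix(),np.array(c["position"])
    M=c["tool_from_camera"]; Rt=R.from_quat(s["eef_rot"]).as_matrix()
    return Rt@M[:3,:3],Rt@M[:3,3]+s["ee_pos"]
def cloud(c,s=None):
    h,w=c["depth"].shape
    vv,uu=np.mgrid[:h,:w]
    sl=slopes(c,np.stack([uu,vv],-1).reshape(-1,2))
    d=c["depth"].reshape(-1)
    P=np.c_[sl*d[:,None],d]
    Rm,t=pose(c,s)
    W=P@Rm.T+t
    W[d<=0]=np.nan
    return W.reshape(h,w,3)
def get(name):
    s=read_state(); c=camera(name); return c,cloud(c,s)
def proj(c,P,s=None):
    Rm,t=pose(c,s); q=(np.atleast_2d(P)-t)@Rm
    x=q[:,:2]/q[:,2:]; r2=(x**2).sum(1,keepdims=True); x=x*(1+c["k1"]*r2)
    return x*[c["fx"],c["fy"]]+[c["cx"],c["cy"]]
def topmap(cl,img,x0,x1,y0,y1,res=0.002,zmax=0.3):
    # image with rows = x descending, cols = y descending (robot's view)
    H=int((x1-x0)/res);W=int((y1-y0)/res)
    Z=np.full((H,W),-1.);C=np.zeros((H,W,3),np.uint8)
    for w,im in zip(cl,img):
        p=w.reshape(-1,3);cc=im.reshape(-1,3)
        ok=np.isfinite(p[:,0])&(p[:,2]<zmax)&(p[:,2]>-.05)
        p=p[ok];cc=cc[ok]
        i=((x1-p[:,0])/res).astype(int);j=((y1-p[:,1])/res).astype(int)
        ok=(i>=0)&(i<H)&(j>=0)&(j<W)
        p,cc,i,j=p[ok],cc[ok],i[ok],j[ok]
        o=np.argsort(p[:,2]); p,cc,i,j=p[o],cc[o],i[o],j[o]
        up=p[:,2]>=Z[i,j]
        Z[i[up],j[up]]=p[up,2];C[i[up],j[up]]=cc[up]
    return Z,C
E
python3 - <<'E'
from h import *
a,A=get("scene");b,B=get("side")
np.savez("/tmp/f.npz",A=A,a=a["img"],B=B,b=b["img"])
Z,C=topmap([A,B],[a["img"],b["img"]],0.25,1.0,-.65,.55,.0016)
print(Z.shape)
g=C[:,:,::-1].copy()
for k in range(-6,6):
    j=int((.55-k*.1)/.0016); cv2.line(g,(j,0),(j,8),(255,255,255),1); cv2.putText(g,f"{k/10}",(j,20),0,.4,(255,255,255),1)
for k in range(3,10):
    i=int((1.0-k*.1)/.0016); cv2.line(g,(0,i),(8,i),(255,255,255),1); cv2.putText(g,f"{k/10}",(10,i),0,.4,(255,255,255),1)
cv2.imwrite("pics/top1.png",g)
E
```

```text
(468, 750)
```

View pics/top1.png

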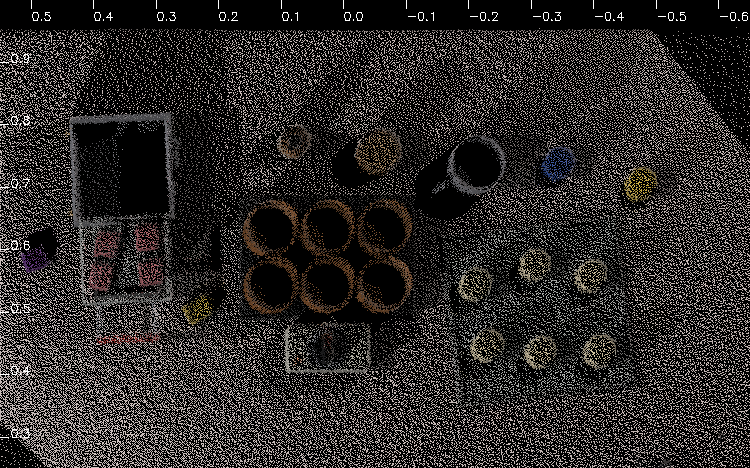

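```bash
cat > fit.py <<'E'
from h import *
from scipy.optimize import least_squares
ang=np.arange(8)*np.pi/4
def fit_refill(P,c0,zf=0.004,flat_h=0.06):
    """P Nx3 points near the refill; returns x,y,yaw(deg mod 45),rms,n. side points only"""
    zt=zf+flat_h
    m=np.hypot(P[:,0]-c0[0],P[:,1]-c0[1])<.040
    Q=P[m]
    side=Q[(Q[:,2]>zf+.008)&(Q[:,2]<zt-.007)]
    top=Q[(Q[:,2]>zt-.006)&(Q[:,2]<zt+.008)]
    def sd(p,v):
        d=p[:,:2]-v[:2]
        return np.max(d[:,:1]*np.cos(ang+v[2])+d[:,1:]*np.sin(ang+v[2]),axis=1)
    best=None
    for y0 in np.deg2rad([0,11,22,33]):
        f=lambda v:np.r_[sd(side,v)-.023, np.maximum(sd(top,v)-.0205,0)]
        r=least_squares(f,[*c0,y0],loss="soft_l1",f_scale=.0015)
        if best is None or r.cost<best.cost: best=r
    v=best.x
    return v[0],v[1],np.rad2deg(v[2])%45,best.cost/max(1,len(side))*1e6,len(side),len(top),np.median(top[:,2]) if len(top) else 0
def cream(img):
    h=cv2.cvtColor(img,cv2.COLOR_RGB2HSV).astype(int)
    return h
def refills(clouds,imgs,zlo=.05,zhi=.075):
    P=np.concatenate([c.reshape(-1,3) for c in clouds]);I=np.concatenate([i.reshape(-1,3) for i in imgs]).astype(int)
    ok=np.isfinite(P[:,0]);P=P[ok];I=I[ok]
    box=(P[:,0]>.33)&(P[:,0]<.70)&(P[:,1]>-.50)&(P[:,1]<-.13)&(P[:,2]>.008)&(P[:,2]<.075)&(I[:,0]-I[:,2]>12)
    P=P[box]
    T=P[P[:,2]>zlo]
    m=np.zeros((400,400),np.uint8)
    i=((T[:,0]-.3)*1000).astype(int);j=((T[:,1]+.52)*1000).astype(int);m[i,j]=255
    m=cv2.morphologyEx(m,cv2.MORPH_CLOSE,np.ones((7,7)))
    n,l,st,ce=cv2.connectedComponentsWithStats(m)
    out=[]
    for k in range(1,n):
        if st[k,4]<300: continue
        c0=(ce[k][1]/1000+.3,ce[k][0]/1000-.52)
        out.append((c0,fit_refill(P,c0)))
    return out
E
python3 - <<'E'
from fit import *
f=np.load("/tmp/f.npz")
for A,a in ((["A"],["a"]),(["B"],["b"]),(["A","B"],["a","b"])):
    print(A)
    for c,r in refills([f[k] for k in A],[f[k] for k in a]): print(np.round(c,3),np.round(r,4))
P=np.concatenate([f["A"].reshape(-1,3),f["B"].reshape(-1,3)]);I=np.concatenate([f["a"].reshape(-1,3),f["b"].reshape(-1,3)]).astype(int)
# jars
m=(abs(P[:,2]-.094)<.006)&(P[:,0]>.48)&(P[:,0]<.7)&(P[:,1]>-.12)&(P[:,1]<.2)&(I[:,0]-I[:,2]>25)
Q=P[m][:,:2];print("rim z",np.median(P[m][:,2]),m.sum())
off=np.array([[sx*.045,sy*.09] for sx in(-1,1) for sy in(-1,0,1)])
def res(v):
    c,s=np.cos(v[2]),np.sin(v[2]);C=v[:2]+off@np.array([[c,s],[-s,c]])
    d=np.linalg.norm(Q[:,None]-C[None],axis=2).min(1);return d-.040
r=least_squares(res,[.575,.03,0],loss="soft_l1",f_scale=.002);v=r.x
c,s=np.cos(v[2]),np.sin(v[2]);print("warmer",v,np.rad2deg(v[2]),"\n",np.round(v[:2]+off@np.array([[c,s],[-s,c]]),4))
# handle
m=(I[:,0]-I[:,1]>60)&(I[:,0]-I[:,2]>60)&(P[:,2]>.09)&(P[:,2]<.14)&(P[:,0]>.42)&(P[:,0]<.49)&(P[:,1]>.25)
Q=P[m];print("handle",m.sum(),Q.mean(0),Q.min(0),Q.max(0))
print("rect",cv2.minAreaRect((Q[:,:2]*1000).astype(np.float32)))
# knob
m=(P[:,2]>.085)&(P[:,2]<.13)&(P[:,0]>.40)&(P[:,0]<.485)&(P[:,1]>-.04)&(P[:,1]<.11)
Q=P[m];print("knob",m.sum(),Q.mean(0),Q.min(0),Q.max(0),cv2.minAreaRect((Q[:,:2]*1000).astype(np.float32)))
m=(P[:,2]>.060)&(P[:,2]<.080)&(P[:,0]>.38)&(P[:,0]<.50)&(P[:,1]>-.06)&(P[:,1]<.13)&(I.min(1)>60)
Q=P[m];print("box",m.sum(),cv2.minAreaRect((Q[:,:2]*1000).astype(np.float32)))
E
```

```text
['A']
[ 0.442 -0.412] [ 4.40600e-01 -4.11200e-01  1.24242e+01  1.39780e+00  1.03000e+02
  1.34000e+02  6.21000e-02]
[ 0.44  -0.317] [ 4.37400e-01 -3.16000e-01  3.88039e+01  1.38210e+00  1.04000e+02
  1.12000e+02  6.31000e-02]
[ 0.451 -0.235] [ 4.49000e-01 -2.32000e-01  2.61109e+01  2.91470e+00  1.13000e+02
  9.00000e+01  6.19000e-02]
[ 0.549 -0.214] [ 5.4740e-01 -2.1230e-01  2.5438e+01  1.2588e+00  9.2000e+01  1.1700e+02
  6.1800e-02]
[ 0.561 -0.399] [ 5.6010e-01 -3.9740e-01  1.2081e+00  1.4429e+00  9.3000e+01  1.3000e+02
  6.2600e-02]
[ 0.579 -0.309] [ 5.77600e-01 -3.06900e-01  4.25082e+01  1.29860e+00  8.90000e+01
  1.40000e+02  6.31000e-02]
[ 0.694 -0.476] [ 0.7108 -0.4752  8.1187  2.6893 25.     21.      0.0605]
['B']
[ 0.432 -0.404] [ 4.3590e-01 -4.0980e-01  9.9626e+00  2.3618e+00  1.7500e+02  7.7000e+01
  6.1700e-02]
[ 0.426 -0.306] [ 4.35200e-01 -3.16100e-01  3.95826e+01  1.63660e+00  1.88000e+02
  8.20000e+01  6.14000e-02]
[ 0.439 -0.223] [ 4.45300e-01 -2.29300e-01  3.16293e+01  1.83560e+00  1.96000e+02
  9.10000e+01  6.17000e-02]
[ 0.539 -0.205] [ 5.42900e-01 -2.10200e-01  3
[... 1086 characters left out ...]
2035 0.00659939] 0.37811695821783675 
 [[ 0.5446 -0.064 ]
 [ 0.544   0.026 ]
 [ 0.5434  0.116 ]
 [ 0.6346 -0.0634]
 [ 0.634   0.0266]
 [ 0.6334  0.1166]]
handle 189 [0.45723349 0.34796626 0.11905385] [0.44945034 0.29530912 0.11326527] [0.46691073 0.39412174 0.12610015]
rect ((458.629150390625, 344.708740234375), (15.658137321472168, 99.19548034667969), 1.7950036525726318)
knob 275 [0.44190437 0.0269174  0.10205136] [0.41433152 0.00319936 0.08520245] [0.47036303 0.03707708 0.11752692] ((443.5130920410156, 26.332500457763672), (30.534515380859375, 55.9474983215332), 69.31095886230469)
box 1064 ((444.4889831542969, 24.606639862060547), (82.2692642211914, 138.50038146972656), 0.2702132761478424)
```

```bash
cat > plan.py <<'E'
import sys
from h import *
def plan(x,y,z,yaw=None,tilt=0.,step=.04,exact=False):
    """yaw: direction of tool y (jaw) in deg, mod 180, nearest unless exact. tilt: about tool y, deg"""
    s=read_state();p=s["ee_pos"];Rc=R.from_quat(s["eef_rot"]);M=Rc.as_matrix()
    cur=np.rad2deg(np.arctan2(M[1,1],M[0,1]))
    if yaw is None: yaw=cur
    if not exact:
        yaw=cur+((yaw-cur+90)%180-90)
    yr=np.deg2rad(yaw);Y=np.array([np.cos(yr),np.sin(yr),0]);Z=np.array([0,0,-1.]);X=np.cross(Y,Z)
    Rt=R.from_matrix(np.c_[X,Y,Z])*R.from_euler("y",tilt,degrees=True)
    d=np.array([x,y,z])-p
    rv=(Rc.inv()*Rt).as_rotvec();an=np.rad2deg(np.linalg.norm(rv))
    n=max(1,int(np.ceil(np.linalg.norm(d)/step)),int(np.ceil(an/10.6)))
    rows=[]
    for k in range(n):
        Rk=Rc*R.from_rotvec(rv*k/n)
        rows.append(np.r_[Rk.inv().apply(d/n)/.04, rv/n/np.deg2rad(120)])
    print("from",np.round(p,4),"jaw %.1f"%cur,"w %.4f"%s["width"],"F",np.round(s["ft_force"],1),"t %.2f"%s["time"],"j7 %.2f"%s["joint_positions"][6],"rows",n)
    for i in range(0,n,5):
        print("["+",".join("["+",".join(f"{v+0:.3f}".rstrip("0").rstrip(".").replace("-0.","-.").replace("0.",".") if abs(v)>=.0005 else "0" for v in r)+"]" for r in rows[i:i+5])+"]")
if __name__=="__main__":
    a=[float(v) for v in sys.argv[1:]]
    plan(*a)
E
sed -i 's/.replace("-0.","-.").replace("0.",".")//' plan.py
python3 plan.py .5 -.42 .27 0
```

```text
from [ 0.2728 -0.5621  0.2222] jaw -64.1 w 0.0869 F [-0.3  0.1  0. ] t 0.25 j7 -0.09 rows 7
[[0.952,-0.102,-0.171,0,0,-0.076],[0.956,0.05,-0.171,0,0,-0.076],[0.936,0.202,-0.171,0,0,-0.076],[0.891,0.348,-0.171,0,0,-0.076],[0.825,0.486,-0.171,0,0,-0.076]]
[[0.737,0.611,-0.171,0,0,-0.076],[0.63,0.72,-0.171,0,0,-0.076]]
```

```bash
python3 -m inch '[[0.95,-0.1,-0.17,0,0,-0.076],[0.95,0.05,-0.17,0,0,-0.076],[0.94,0.2,-0.17,0,0,-0.076],[0.89,0.35,-0.17,0,0,-0.076],[0.82,0.49,-0.17,0,0,-0.076]]'; python3 -m inch '[[0.74,0.61,-0.17,0,0,-0.076],[0.63,0.72,-0.17,0,0,-0.076],[0,0,0,0,0,0]]'
cat > look.py <<'E'
import sys
from fit import *
c,W=get("wrist"); cv2.imwrite(f"pics/{sys.argv[1]}.png",c["img"][:,:,::-1])
for c0,r in refills([W],[c["img"]]): print("x %.4f y %.4f yaw %.1f cost %.2f n %d top %d z %.4f"%r)
E
python3 look.py w1; python3 plan.py .5 -.42 .27 0
```

```text
time: 0.88
ee_pos: [0.4362, -0.4606, 0.2567]
eef_rot: [0.81, 0.586, -0.0, -0.0]
ft_force: [-0.5, 0.6, 0.6]
width: 0.0868
time: 1.25
ee_pos: [0.5033, -0.4179, 0.2703]
eef_rot: [0.706, 0.708, 0.001, 0.0]
ft_force: [-0.5, -0.4, -0.3]
width: 0.0871
x 0.4373 y -0.4098 yaw 7.7 cost 1.11 n 213 top 1432 z 0.0640
x 0.4359 y -0.3166 yaw 36.8 cost 1.72 n 157 top 1711 z 0.0642
x 0.5574 y -0.3965 yaw 43.6 cost 1.67 n 153 top 1476 z 0.0639
x 0.5752 y -0.3069 yaw 43.7 cost 1.21 n 216 top 1728 z 0.0639
x 0.7044 y -0.4765 yaw 8.5 cost 0.18 n 679 top 374 z 0.0600
from [ 0.5014 -0.4198  0.27  ] jaw -0.2 w 0.0868 F [-0.3 -0.6 -0.5] t 1.30 j7 0.54 rows 1
[[-0.005,-0.035,0,0,0,-0.001]]
```

View pics/w1.png

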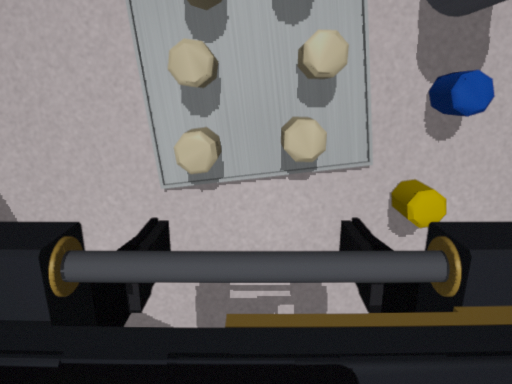

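```bash
python3 plan.py .558 -.3965 .10 -1
```

```text
from [ 0.5014 -0.4198  0.27  ] jaw -0.2 w 0.0868 F [-0.3 -0.6 -0.5] t 1.30 j7 0.54 rows 5
[[0.117,0.282,0.85,0,0,0.001],[0.118,0.282,0.85,0,0,0.001],[0.119,0.282,0.85,0,0,0.001],[0.12,0.281,0.85,0,0,0.001],[0.121,0.281,0.85,0,0,0.001]]
```

```bash
python3 -m inch '[[0.12,0.28,0.85,0,0,0.001],[0.12,0.28,0.85,0,0,0.001],[0.12,0.28,0.85,0,0,0.001],[0.12,0.28,0.85,0,0,0.001],[0.12,0.28,0.85,0,0,0.001]]' ; python3 look.py w2; python3 plan.py .558 -.3965 .034 -1
```

```text
time: 1.92
ee_pos: [0.5555, -0.3987, 0.0989]
eef_rot: [0.714, 0.7, -0.001, -0.0]
ft_force: [0.3, -0.3, 0.9]
width: 0.0868
x 0.4362 y -0.3162 yaw 36.4 cost 0.47 n 2101 top 5437 z 0.0642
x 0.4378 y -0.4098 yaw 7.5 cost 0.33 n 2056 top 2154 z 0.0637
x 0.5578 y -0.3964 yaw 43.9 cost 0.84 n 774 top 4299 z 0.0641
x 0.5755 y -0.3068 yaw 44.6 cost 27.11 n 28 top 5904 z 0.0641
from [ 0.5549 -0.3959  0.0935] jaw -1.0 w 0.0871 F [-0.6  2.6 -3.7] t 1.98 j7 0.42 rows 2
[[-0.009,0.042,0.744,-0.001,-0.001,0],[-0.008,0.04,0.744,-0.001,-0.001,0]]
```

View pics/w2.png

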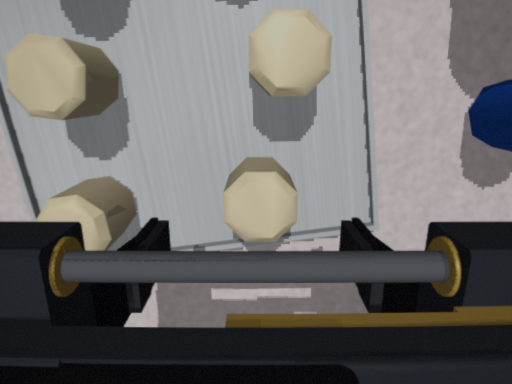

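```bash
python3 -m inch '[[0,0.04,0.75,0,0,0],[0,0.03,0.75,0,0,0],[0,0,0,0,0,0]]'; python3 -m inch '[[0,0,0,0,0,0],[0,0,0,0,0,0],[0,0,0,0,0,0]]' -1 40;  python3 plan.py .558 -.3965 .15 0
```

```text
time: 2.35
ee_pos: [0.5569, -0.3977, 0.0383]
eef_rot: [0.713, 0.701, -0.001, -0.002]
ft_force: [-0.5, -0.1, -0.2]
width: 0.087
time: 2.72
ee_pos: [0.5597, -0.3979, 0.0414]
eef_rot: [0.713, 0.702, 0.0, 0.001]
ft_force: [-0.2, 0.1, -0.7]
width: 0.0644
from [ 0.5597 -0.3979  0.0414] jaw -0.9 w 0.0644 F [-0.2  0.1 -0.7] t 2.73 j7 0.40 rows 3
[[0.01,-0.013,-0.905,0,0,-0.002],[0.011,-0.014,-0.905,0,0,-0.002],[0.011,-0.014,-0.905,0,0,-0.002]]
```

```bash
python3 -m inch '[[0,-0.01,0.2,0,0,0],[0,0,0,0,0,0],[0,0,0,0,0,0],[0,0,0,0,0,0],[0,0,0,0,0,0]]';  python3 plan.py .558 -.3965 .15 0
```

```text
time: 3.35
ee_pos: [0.559, -0.3975, 0.0322]
eef_rot: [0.712, 0.702, 0.0, 0.0]
ft_force: [-0.6, 1.1, -1.3]
width: 0.0459
from [ 0.559  -0.3975  0.0322] jaw -0.9 w 0.0459 F [-0.6  1.1 -1.3] t 3.35 j7 0.40 rows 3
[[0.008,-0.008,-0.982,0,0,-0.002],[0.008,-0.008,-0.982,0,0,-0.002],[0.008,-0.008,-0.982,0,0,-0.002]]
```

```bash
python3 -m inch '[[0,0,-1,0,0,0],[0,0,-1,0,0,0],[0.2,0.1,-1,0,0,0]]';  python3 plan.py .6346 -.0634 .15 0
```

```text
time: 3.72
ee_pos: [0.5625, -0.3903, 0.1535]
eef_rot: [0.713, 0.701, -0.0, 0.0]
ft_force: [-0.6, -0.3, -0.8]
width: 0.0459
from [ 0.5625 -0.3903  0.1535] jaw -1.0 w 0.0459 F [-0.6 -0.3 -0.8] t 3.73 j7 0.41 rows 9
[[0.911,0.185,0.009,0,0,-0.001],[0.911,0.187,0.009,0,0,-0.001],[0.911,0.189,0.009,0,0,-0.001],[0.91,0.19,0.009,0,0,-0.001],[0.91,0.192,0.009,0,0,-0.001]]
[[0.909,0.194,0.009,0,0,-0.001],[0.909,0.195,0.009,0,0,-0.001],[0.909,0.197,0.01,0,0,-0.001],[0.908,0.199,0.01,0,0,-0.001]]
```

```bash
python3 -m inch '[[0.91,0.18,0,0,0,-0.001],[0.91,0.19,0,0,0,-0.001],[0.91,0.19,0,0,0,-0.001],[0.91,0.19,0,0,0,-0.001],[0.91,0.19,0,0,0,-0.001]]'; python3 -m inch '[[0.91,0.19,0,0,0,-0.001],[0.91,0.19,0,0,0,-0.001],[0.91,0.2,0,0,0,-0.001],[0.91,0.2,0,0,0,-0.001],[0,0,0,0,0,0]]';  python3 plan.py .6346 -.0634 .10 0; python3 look.py w3
```

```text
time: 4.35
ee_pos: [0.6028, -0.2068, 0.1523]
eef_rot: [0.709, 0.705, 0.0, 0.0]
ft_force: [-0.3, 0.2, -1.4]
width: 0.0457
time: 4.97
ee_pos: [0.6345, -0.0579, 0.1524]
eef_rot: [0.704, 0.71, 0.001, -0.0]
ft_force: [-0.2, -0.4, -1.3]
width: 0.0457
from [ 0.6345 -0.0579  0.1524] jaw 0.5 w 0.0457 F [-0.2 -0.4 -1.3] t 4.97 j7 -0.11 rows 2
[[-0.071,0,0.655,0,0,0.002],[-0.07,0.001,0.655,0,0,0.002]]
```

View pics/w3.png

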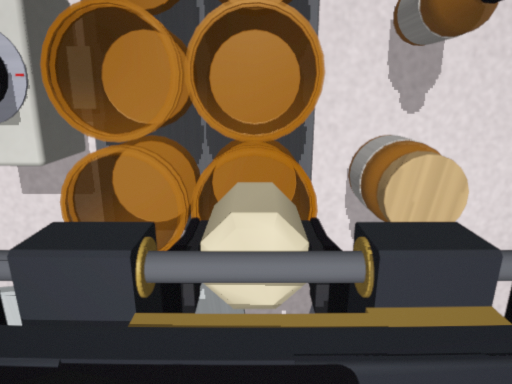

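```bash
cat > jars.py <<'E'
from fit import *
c,W=get("wrist");P=W.reshape(-1,3);I=c["img"].reshape(-1,3).astype(int)
m=(abs(P[:,2]-.094)<.004)&(P[:,0]>.48)&(P[:,0]<.7)&(P[:,1]>-.03)&(P[:,1]<.2)&(I[:,0]-I[:,2]>25)
Q=P[m][:,:2];off=np.array([[sx*.045,sy*.09] for sx in(-1,1) for sy in(-1,0,1)])
def res(v):
    c,s=np.cos(v[2]),np.sin(v[2]);C=v[:2]+off@np.array([[c,s],[-s,c]])
    return np.linalg.norm(Q[:,None]-C[None],axis=2).min(1)-.040
r=least_squares(res,[.589,.026,0],loss="soft_l1",f_scale=.002);v=r.x
c,s=np.cos(v[2]),np.sin(v[2]);print(len(Q),"warmer",v,np.rad2deg(v[2]),"\n",np.round(v[:2]+off@np.array([[c,s],[-s,c]]),4))
E
python3 jars.py;python3 plan.py .6346 -.0634 .10 0
```

```text
8979 warmer [0.58824408 0.02565776 0.00503876] 0.2886999420035502 
 [[ 0.5437 -0.0646]
 [ 0.5432  0.0254]
 [ 0.5428  0.1154]
 [ 0.6337 -0.0641]
 [ 0.6332  0.0259]
 [ 0.6328  0.1159]]
from [ 0.6341 -0.0625  0.1522] jaw 0.2 w 0.0457 F [-0.2  0.  -1.5] t 5.08 j7 -0.11 rows 2
[[-0.01,0.006,0.652,0,0,0.001],[-0.011,0.006,0.652,0,0,0.001]]
```

```bash
python3 -m inch '[[-0.02,0,0.65,0,0,0],[-0.02,0,0.65,0,0,0],[0,0,0,0,0,0],[0,0,0,0,0,0]]'; python3 -m inch '[[0,0,0,0,0,0],[0,0,0,0,0,0]]' 1; python3 -m inch '[[0,0,-0.5,0,0,0],[0,0,-1,0,0,0]]';python3 plan.py .5755 -.3068 .11 0
```

```text
time: 5.58
ee_pos: [0.6346, -0.0648, 0.1013]
eef_rot: [0.706, 0.708, 0.0, 0.001]
ft_force: [0.3, -0.4, -1.1]
width: 0.0457
time: 5.82
ee_pos: [0.6347, -0.0641, 0.1012]
eef_rot: [0.706, 0.708, 0.0, 0.001]
ft_force: [0.4, 0.3, -0.6]
width: 0.0587
time: 6.08
ee_pos: [0.6334, -0.064, 0.1609]
eef_rot: [0.706, 0.708, -0.001, -0.001]
ft_force: [0.2, -0.4, 0.4]
width: 0.078
from [ 0.6334 -0.064   0.1609] jaw 0.2 w 0.0780 F [ 0.2 -0.4  0.4] t 6.08 j7 -0.10 rows 7
[[-0.867,-0.21,0.182,0,0,0],[-0.867,-0.209,0.182,0,0,0],[-0.867,-0.209,0.182,0,0,0],[-0.867,-0.208,0.182,0,0,0],[-0.867,-0.208,0.182,0,0,0]]
[[-0.867,-0.208,0.182,0,0,0],[-0.867,-0.207,0.182,0,0,0]]
```

```bash
python3 -m inch '[[-0.87,-0.21,0,0,0,0],[-0.87,-0.21,0,0,0,0],[-0.87,-0.21,0.2,0,0,0],[-0.87,-0.21,0.3,0,0,0],[-0.87,-0.21,0.3,0,0,0]]';python3 -m inch '[[-0.87,-0.21,0.3,0,0,0],[-0.87,-0.21,0.2,0,0,0],[0,0,0,0,0,0]]'; python3 look.py w4;python3 plan.py .5755 -.3068 .032 -1
```

```text
time: 6.7
ee_pos: [0.593, -0.2393, 0.1298]
eef_rot: [0.706, 0.708, 0.0, 0.001]
ft_force: [0.5, 0.4, -0.2]
width: 0.0869
time: 7.08
ee_pos: [0.5747, -0.3119, 0.1089]
eef_rot: [0.708, 0.707, -0.001, 0.0]
ft_force: [0.3, 0.4, -0.1]
width: 0.087
x 0.4359 y -0.3157 yaw 36.0 cost 0.35 n 2020 top 2643 z 0.0642
x 0.4459 y -0.2303 yaw 28.2 cost 0.49 n 1981 top 5015 z 0.0642
x 0.5441 y -0.2115 yaw 27.9 cost 3.07 n 239 top 5464 z 0.0641
x 0.5755 y -0.3063 yaw 43.9 cost 1.01 n 642 top 4012 z 0.0641
from [ 0.5759 -0.3093  0.1093] jaw 0.1 w 0.0866 F [-0.2 -0.1  0.6] t 7.12 j7 0.30 rows 2
[[0.032,-0.006,0.966,0,0,0.004],[0.032,-0.006,0.966,0,0,0.004]]
```

View pics/w4.png

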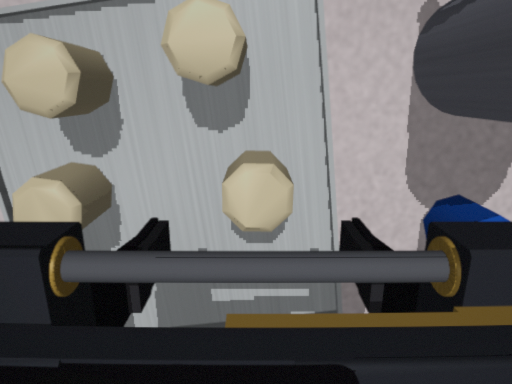

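D centred between the fingers (col ~258); nothing has moved.

```bash
python3 -m inch '[[0.04,0,0.97,0,0,0.004],[0.03,0,0.97,0,0,0.004],[0,0,0,0,0,0]]';python3 -m inch '[[0,0,0,0,0,0],[0,0,0,0,0,0],[0,0,0,0,0,0],[0,0,0,0,0,0],[0,0,0,0,0,0]]' -1; python3 -m inch '[[0,0,0,0,0,0],[0,0,0,0,0,0]]'; python3 plan.py .6332 .0259 .15 0
```

```text
time: 7.5
ee_pos: [0.5752, -0.3028, 0.029]
eef_rot: [0.711, 0.703, -0.0, -0.002]
ft_force: [0.0, 0.2, 1.2]
width: 0.0871
time: 8.12
ee_pos: [0.5763, -0.3051, 0.0308]
eef_rot: [0.712, 0.702, 0.0, 0.0]
ft_force: [-0.1, -0.3, 1.6]
width: 0.0454
time: 8.38
ee_pos: [0.5763, -0.3051, 0.0307]
eef_rot: [0.712, 0.702, 0.0, 0.0]
ft_force: [0.5, 0.7, 2.6]
width: 0.0455
from [ 0.5763 -0.3051  0.0307] jaw -0.8 w 0.0455 F [0.5 0.7 2.6] t 8.38 j7 0.26 rows 9
[[0.921,0.146,-0.331,0,0,-0.001],[0.921,0.147,-0.331,0,0,-0.001],[0.921,0.149,-0.331,0,0,-0.001],[0.921,0.15,-0.331,0,0,-0.001],[0.921,0.151,-0.331,0,0,-0.001]]
[[0.92,0.153,-0.331,0,0,-0.001],[0.92,0.154,-0.331,0,0,-0.001],[0.92,0.155,-0.331,0,0,-0.001],[0.92,0.157,-0.331,0,0,-0.001]]
```

```bash
python3 -m inch '[[0,0,-1,0,0,0],[0,0,-1,0,0,0],[0.2,0.1,-1,0,0,0],[0.92,0.15,0,0,0,-0.001],[0.92,0.15,0,0,0,-0.001]]'; python3 -m inch '[[0.92,0.15,0,0,0,-0.001],[0.92,0.15,0,0,0,-0.001],[0.92,0.15,0,0,0,-0.001],[0.92,0.15,0,0,0,-0.001],[0.92,0.15,0,0,0,-0.001]]';python3 plan.py .6332 .0259 .15 0
```

```text
time: 9.0
ee_pos: [0.5933, -0.2229, 0.1508]
eef_rot: [0.711, 0.704, 0.0, 0.0]
ft_force: [0.3, 0.4, -1.0]
width: 0.0455
time: 9.62
ee_pos: [0.624, -0.0386, 0.1503]
eef_rot: [0.707, 0.708, -0.0, -0.0]
ft_force: [0.2, 0.5, -1.0]
width: 0.046
from [ 0.624  -0.0386  0.1503] jaw 0.1 w 0.0460 F [ 0.2  0.5 -1. ] t 9.62 j7 -0.15 rows 2
[[0.806,0.116,0.004,0,0,0],[0.806,0.116,0.004,0,0,0]]
```

```bash
python3 -m inch '[[0.75,0.1,0,0,0,0],[0.75,0.1,0,0,0,0],[0,0,0.3,0,0,0],[0,0,0,0,0,0]]'; python3 plan.py .6332 .0259 .10 0
```

```text
time: 10.12
ee_pos: [0.6311, 0.0193, 0.1371]
eef_rot: [0.707, 0.708, -0.001, -0.001]
ft_force: [-0.2, -0.5, -1.2]
width: 0.0456
from [0.6311 0.0193 0.1371] jaw 0.1 w 0.0456 F [-0.2 -0.5 -1.2] t 10.12 j7 -0.25 rows 1
[[0.165,0.054,0.926,-0.001,0,0.001]]
```

```bash
python3 -m inch '[[0.15,0.04,0.4,0,0,0],[0,0,0.5,0,0,0],[0,0,0,0,0,0]]'; python3 -m inch '[[0,0,0,0,0,0],[0,0,0,0,0,0]]' 1; python3 -m inch '[[0,0,-0.5,0,0,0],[0,0,-1,0,0,0]]';python3 look.py w5;python3 plan.py .5445 -.2113 .11 -18
```

```text
time: 10.5
ee_pos: [0.6321, 0.0257, 0.0998]
eef_rot: [0.707, 0.708, -0.002, -0.001]
ft_force: [-0.8, -0.1, 0.0]
width: 0.0454
time: 10.75
ee_pos: [0.634, 0.0262, 0.1033]
eef_rot: [0.707, 0.708, 0.0, 0.0]
ft_force: [0.6, 0.8, 0.2]
width: 0.0583
time: 11.0
ee_pos: [0.633, 0.0261, 0.1635]
eef_rot: [0.707, 0.708, -0.001, -0.001]
ft_force: [0.3, 0.2, 0.3]
width: 0.0775
from [0.6359 0.0268 0.1708] jaw 0.1 w 0.0814 F [1.8 1.7 4.8] t 11.05 j7 -0.26 rows 7
[[-0.85,-0.329,0.214,0.001,0,0.022],[-0.864,-0.29,0.215,0.001,0,0.022],[-0.876,-0.251,0.215,0.001,0,0.022],[-0.886,-0.211,0.216,0.001,0,0.022],[-0.895,-0.171,0.216,0.001,0,0.022]]
[[-0.902,-0.13,0.216,0.001,0,0.022],[-0.906,-0.089,0.217,0.001,0,0.022]]
```

View pics/w5.png

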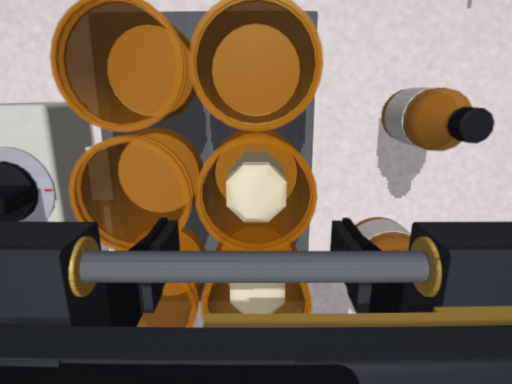

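```bash
python3 -m inch '[[-0.85,-0.33,0,0,0,0.022],[-0.86,-0.29,0.2,0,0,0.022],[-0.88,-0.25,0.25,0,0,0.022],[-0.89,-0.21,0.3,0,0,0.022],[-0.9,-0.17,0.3,0,0,0.022]]'; python3 -m inch '[[-0.9,-0.13,0.3,0,0,0.022],[-0.9,-0.09,0.2,0,0,0.022],[0,0,0,0,0,0]]';python3 look.py w6;python3 plan.py .5445 -.2113 .032 -17
```

```text
time: 11.68
ee_pos: [0.568, -0.1452, 0.1222]
eef_rot: [0.784, 0.621, 0.001, 0.001]
ft_force: [0.8, 0.4, 1.0]
width: 0.0872
time: 12.05
ee_pos: [0.5402, -0.2152, 0.1015]
eef_rot: [0.813, 0.583, -0.0, 0.001]
ft_force: [-0.3, 0.8, -0.2]
width: 0.0868
x 0.5439 y -0.2107 yaw 27.6 cost 0.99 n 698 top 4268 z 0.0641
from [ 0.5414 -0.2129  0.1019] jaw -18.5 w 0.0871 F [ 0.5  1.1 -0. ] t 12.10 j7 -0.13 rows 2
[[0.031,0.029,0.874,0,0,-0.006],[0.031,0.03,0.874,0,0,-0.006]]
```

View pics/w6.png

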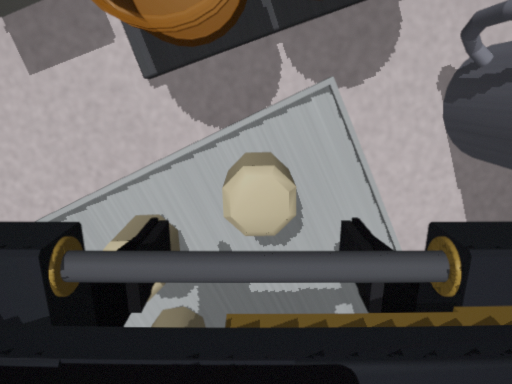

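Centred on F (col ~259), E is to the left under the finger; clear by geometry.

```bash
python3 -m inch '[[0.03,0.03,0.87,0,0,-0.005],[0.03,0.03,0.87,0,0,-0.005],[0,0,0,0,0,0]]';python3 -m inch '[[0,0,0,0,0,0],[0,0,0,0,0,0],[0,0,0,0,0,0],[0,0,0,0,0,0],[0,0,0,0,0,0]]' -1; python3 -m inch '[[0,0,0,0,0,0],[0,0,0,0,0,0],[0,0,-1,0,0,0],[0,0,-1,0,0,0],[0,0,-1,0,0,0]]'; python3 plan.py .6328 .1159 .15 0
```

```text
time: 12.48
ee_pos: [0.5437, -0.2081, 0.0299]
eef_rot: [0.804, 0.594, -0.001, -0.002]
ft_force: [-0.5, -0.2, -0.4]
width: 0.0871
time: 13.1
ee_pos: [0.5444, -0.2102, 0.0312]
eef_rot: [0.805, 0.593, 0.0, 0.0]
ft_force: [0.3, 0.2, 2.3]
width: 0.0458
time: 13.72
ee_pos: [0.544, -0.2099, 0.1519]
eef_rot: [0.805, 0.593, -0.0, -0.0]
ft_force: [0.5, -0.0, -0.8]
width: 0.0457
from [ 0.544  -0.2099  0.1519] jaw -17.2 w 0.0457 F [ 0.5 -0.  -0.8] t 13.72 j7 -0.10 rows 9
[[0.938,-0.032,0.005,0,0,-0.016],[0.938,0,0.005,0,0,-0.016],[0.938,0.031,0.005,0,0,-0.016],[0.936,0.062,0.005,0,0,-0.016],[0.933,0.093,0.005,0,0,-0.016]]
[[0.93,0.124,0.005,0,0,-0.016],[0.925,0.155,0.005,0,0,-0.016],[0.92,0.186,0.005,0,0,-0.016],[0.913,0.216,0.005,0,0,-0.016]]
```

```bash
python3 -m inch '[[0.94,-0.03,0,0,0,-0.016],[0.94,0,0,0,0,-0.016],[0.94,0.03,0,0,0,-0.016],[0.94,0.06,0,0,0,-0.016],[0.93,0.09,0,0,0,-0.016]]'; python3 -m inch '[[0.93,0.12,0,0,0,-0.016],[0.92,0.16,0,0,0,-0.016],[0.92,0.19,0,0,0,-0.016],[0.9,0.2,0,0,0,-0.016],[0,0,0,0,0,0]]';python3 plan.py .6328 .1159 .10 0
```

```text
time: 14.35
ee_pos: [0.5935, -0.0276, 0.1506]
eef_rot: [0.752, 0.659, -0.0, -0.0]
ft_force: [1.0, 0.3, -1.1]
width: 0.0461
time: 14.98
ee_pos: [0.6317, 0.1195, 0.1504]
eef_rot: [0.705, 0.71, 0.0, -0.001]
ft_force: [-0.3, 0.1, -0.9]
width: 0.046
from [0.6317 0.1195 0.1504] jaw 0.4 w 0.0460 F [-0.3  0.1 -0.9] t 14.97 j7 -0.42 rows 2
[[-0.047,0.014,0.63,0,0,0.002],[-0.046,0.014,0.63,0,0,0.002]]
```

```bash
python3 -m inch '[[-0.01,0.01,0.63,0,0,0],[-0.01,0.01,0.63,0,0,0],[0,0,0,0,0,0]]'; python3 plan.py .6328 .1159 .10 0;  python3 -m inch '[[0,0,0,0,0,0],[0,0,0,0,0,0]]' 1; python3 -m inch '[[0,0,-0.5,0,0,0],[0,0,-1,0,0,0]]';python3 look.py w7;python3 plan.py .446 -.2300 .12 -17
```

```text
time: 15.35
ee_pos: [0.6317, 0.113, 0.0984]
eef_rot: [0.707, 0.707, -0.002, -0.001]
ft_force: [-0.3, -0.5, -0.2]
width: 0.0456
from [0.6317 0.113  0.0984] jaw 0.0 w 0.0456 F [-0.3 -0.5 -0.2] t 15.35 j7 -0.43 rows 1
[[0.072,0.026,-0.041,-0.002,0.001,0]]
time: 15.6
ee_pos: [0.6339, 0.1146, 0.102]
eef_rot: [0.707, 0.708, 0.001, 0.001]
ft_force: [-0.1, -0.7, 0.6]
width: 0.0584
time: 15.85
ee_pos: [0.6326, 0.1145, 0.1616]
eef_rot: [0.707, 0.708, -0.001, -0.0]
ft_force: [1.0, -0.8, 0.4]
width: 0.0775
from [0.6354 0.1156 0.1689] jaw 0.1 w 0.0810 F [1.7 0.3 5. ] t 15.90 j7 -0.41 rows 10
[[-0.863,-0.476,0.117,0,0,0.014],[-0.877,-0.45,0.118,0,0,0.014],[-0.89,-0.423,0.119,0,0,0.014],[-0.902,-0.396,0.119,0,0,0.014],[-0.914,-0.369,0.12,0,0,0.014]]
[[-0.924,-0.342,0.12,0,0,0.014],[-0.934,-0.314,0.121,0,0,0.014],[-0.943,-0.286,0.121,0,0,0.014],[-0.951,-0.258,0.122,0,0,0.014],[-0.958,-0.229,0.122,0,0,0.014]]
```

View pics/w7.png

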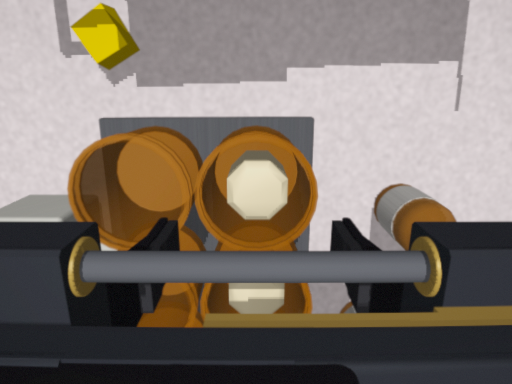

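```bash
python3 -m inch '[[-0.86,-0.47,0,0,0,0.014],[-0.88,-0.45,0,0,0,0.014],[-0.89,-0.42,0,0,0,0.014],[-0.9,-0.4,0,0,0,0.014],[-0.91,-0.37,0,0,0,0.014]]'; python3 -m inch '[[-0.92,-0.34,0.1,0,0,0.014],[-0.93,-0.31,0.2,0,0,0.014],[-0.94,-0.29,0.3,0,0,0.014],[-0.95,-0.26,0.3,0,0,0.014],[-0.95,-0.23,0.3,0,0,0.014]]'; python3 -m inch '[[0,0,0,0,0,0]]'; python3 look.py w8;python3 plan.py .446 -.2300 .032 -17
```

```text
time: 16.52
ee_pos: [0.5387, -0.0589, 0.1625]
eef_rot: [0.757, 0.654, 0.001, 0.001]
ft_force: [1.3, 0.2, 0.4]
width: 0.0874
time: 17.15
ee_pos: [0.4449, -0.2315, 0.1141]
eef_rot: [0.803, 0.597, 0.001, 0.001]
ft_force: [0.6, 0.1, -1.2]
width: 0.0871
time: 17.27
ee_pos: [0.4433, -0.2331, 0.1133]
eef_rot: [0.804, 0.595, -0.0, 0.001]
ft_force: [0.8, -1.0, 0.1]
width: 0.087
x 0.4365 y -0.3147 yaw 38.7 cost 1.20 n 190 top 1714 z 0.0640
x 0.4457 y -0.2300 yaw 28.3 cost 0.97 n 631 top 3831 z 0.0641
from [ 0.4447 -0.2312  0.1138] jaw -16.8 w 0.0870 F [ 0.5 -0.4  0.3] t 17.32 j7 0.04 rows 3
[[0.013,0.006,0.682,0,0,0],[0.013,0.007,0.682,0,0,0],[0.013,0.007,0.682,0,0,0]]
```

View pics/w8.png

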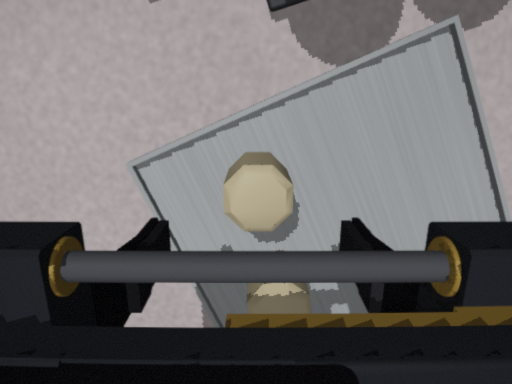

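```bash
python3 -m inch '[[0.01,0.01,0.68,0,0,0],[0.01,0.01,0.68,0,0,0],[0.01,0.01,0.68,0,0,0],[0,0,0,0,0,0]]';python3 -m inch '[[0,0,0,0,0,0],[0,0,0,0,0,0],[0,0,0,0,0,0],[0,0,0,0,0,0],[0,0,0,0,0,0]]' -1; python3 -m inch '[[0,0,0,0,0,0],[0,0,0,0,0,0],[0,0,-1,0,0,0],[0,0,-1,0,0,0],[0,0,-1,0,0,0]]'; python3 plan.py .5437 -.0646 .15 0
```

```text
time: 17.82
ee_pos: [0.4463, -0.2278, 0.0306]
eef_rot: [0.802, 0.598, -0.0, -0.001]
ft_force: [-0.6, 0.6, 0.4]
width: 0.0869
time: 18.45
ee_pos: [0.4462, -0.2296, 0.0311]
eef_rot: [0.802, 0.597, 0.0, 0.0]
ft_force: [0.6, -0.1, 1.6]
width: 0.0456
time: 19.08
ee_pos: [0.4458, -0.2293, 0.1519]
eef_rot: [0.802, 0.597, -0.0, -0.0]
ft_force: [-0.2, 0.2, -1.5]
width: 0.0454
from [ 0.4458 -0.2293  0.1519] jaw -16.7 w 0.0454 F [-0.2  0.2 -1.5] t 19.07 j7 0.05 rows 5
[[0.93,0.232,0.01,0,0,-0.028],[0.914,0.286,0.01,0,0,-0.028],[0.896,0.339,0.01,0,0,-0.028],[0.875,0.39,0.01,0,0,-0.028],[0.851,0.441,0.01,0,0,-0.028]]
```

```bash
python3 -m inch '[[0.93,0.23,0,0,0,-0.028],[0.91,0.29,0,0,0,-0.028],[0.9,0.34,0,0,0,-0.028],[0.87,0.39,0,0,0,-0.028],[0.85,0.44,0,0,0,-0.028]]'; python3 -m inch '[[0,0,0,0,0,0]]';python3 plan.py .5437 -.0646 .10 0
```

```text
time: 19.7
ee_pos: [0.5442, -0.0639, 0.1506]
eef_rot: [0.706, 0.708, -0.0, -0.0]
ft_force: [0.0, 0.1, -1.2]
width: 0.0452
time: 19.82
ee_pos: [0.5447, -0.0615, 0.1506]
eef_rot: [0.705, 0.71, 0.001, -0.001]
ft_force: [-0.7, -1.3, -0.8]
width: 0.0456
from [ 0.5447 -0.0615  0.1506] jaw 0.4 w 0.0456 F [-0.7 -1.3 -0.8] t 19.82 j7 -0.06 rows 2
[[-0.04,-0.013,0.633,0,0,0.002],[-0.04,-0.012,0.633,0,0,0.002]]
```

```bash
python3 -m inch '[[-0.01,-0.01,0.63,0,0,0],[-0.01,-0.01,0.63,0,0,0],[0,0,0,0,0,0]]';  python3 -m inch '[[0,0,0,0,0,0],[0,0,0,0,0,0]]' 1; python3 -m inch '[[0,0,-0.5,0,0,0],[0,0,-1,0,0,0]]';python3 look.py w9;python3 plan.py .436 -.3160 .12 -9
```

```text
time: 20.2
ee_pos: [0.5413, -0.0667, 0.0987]
eef_rot: [0.707, 0.707, -0.001, -0.002]
ft_force: [0.8, 0.7, 0.3]
width: 0.0456
time: 20.45
ee_pos: [0.5439, -0.066, 0.1018]
eef_rot: [0.707, 0.707, 0.001, 0.001]
ft_force: [-0.3, -0.2, 0.2]
width: 0.0585
time: 20.7
ee_pos: [0.5425, -0.0658, 0.1609]
eef_rot: [0.707, 0.708, -0.001, -0.001]
ft_force: [0.3, 0.9, -0.1]
width: 0.0777
from [ 0.5455 -0.0657  0.1674] jaw 0.1 w 0.0811 F [2.9 0.6 5.6] t 20.75 j7 -0.06 rows 7
[[-0.893,-0.394,0.168,0,0,0.011],[-0.902,-0.373,0.168,0,0,0.011],[-0.91,-0.353,0.168,0,0,0.011],[-0.918,-0.332,0.168,0,0,0.011],[-0.925,-0.311,0.169,0,0,0.011]]
[[-0.932,-0.289,0.169,0,0,0.011],[-0.938,-0.268,0.169,0,0,0.011]]
```

View pics/w9.png

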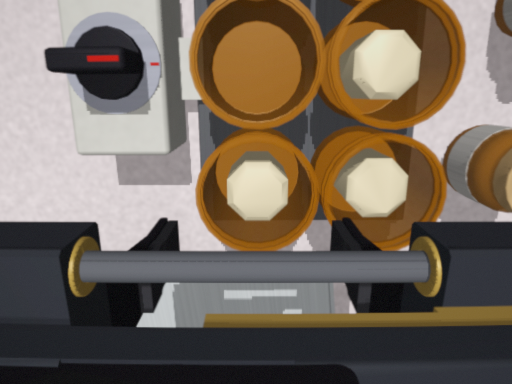

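```bash
python3 -m inch '[[-0.89,-0.39,0,0,0,0.011],[-0.9,-0.37,0,0,0,0.011],[-0.91,-0.35,0.2,0,0,0.011],[-0.92,-0.33,0.3,0,0,0.011],[-0.92,-0.31,0.3,0,0,0.011]]'; python3 -m inch '[[-0.93,-0.29,0.3,0,0,0.011],[-0.93,-0.27,0.2,0,0,0.011],[0,0,0,0,0,0]]'; python3 look.py w10;python3 plan.py .436 -.316 .032 -8
```

```text
time: 21.38
ee_pos: [0.465, -0.2456, 0.1292]
eef_rot: [0.746, 0.665, 0.0, 0.001]
ft_force: [-0.1, 0.2, 0.0]
width: 0.0871
time: 21.75
ee_pos: [0.4318, -0.3183, 0.1086]
eef_rot: [0.763, 0.646, -0.001, 0.0]
ft_force: [-0.2, 1.2, 0.2]
width: 0.0871
x 0.4360 y -0.3159 yaw 36.3 cost 0.99 n 672 top 3996 z 0.0641
x 0.4377 y -0.4098 yaw 7.6 cost 0.47 n 890 top 905 z 0.0624
from [ 0.4332 -0.3163  0.109 ] jaw -9.3 w 0.0873 F [ 0.6  0.4 -0.1] t 21.80 j7 0.32 rows 2
[[0.01,0.033,0.962,0,0,-0.005],[0.009,0.033,0.962,0,0,-0.005]]
```

View pics/w10.png

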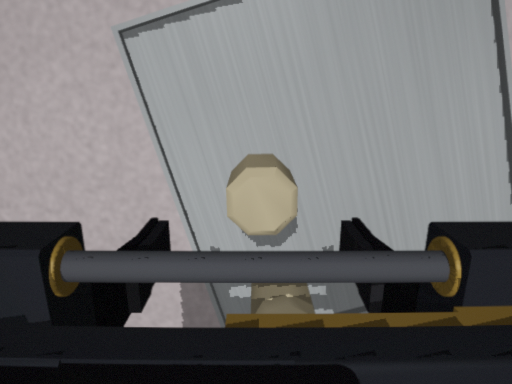

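B centred; A behind at its old place.

```bash
python3 -m inch '[[0.01,0.03,0.96,0,0,0],[0.01,0.03,0.96,0,0,0],[0,0,0,0,0,0]]';python3 -m inch '[[0,0,0,0,0,0],[0,0,0,0,0,0],[0,0,0,0,0,0],[0,0,0,0,0,0],[0,0,0,0,0,0]]' -1; python3 -m inch '[[0,0,0,0,0,0],[0,0,0,0,0,0],[0,0,-1,0,0,0],[0,0,-1,0,0,0],[0,0,-1,0,0,0]]'; python3 plan.py .5432 .0254 .16 0
```

```text
time: 22.18
ee_pos: [0.4355, -0.3126, 0.0302]
eef_rot: [0.761, 0.649, -0.0, -0.002]
ft_force: [0.3, -0.9, -0.3]
width: 0.0868
time: 22.8
ee_pos: [0.4362, -0.3149, 0.032]
eef_rot: [0.761, 0.648, 0.0, 0.0]
ft_force: [-1.5, -0.2, 2.0]
width: 0.046
time: 23.42
ee_pos: [0.4357, -0.3145, 0.1526]
eef_rot: [0.761, 0.648, -0.0, -0.0]
ft_force: [-0.5, 0.2, -1.4]
width: 0.0456
from [ 0.4357 -0.3145  0.1526] jaw -9.2 w 0.0456 F [-0.5  0.2 -1.4] t 23.43 j7 0.33 rows 9
[[0.98,0.144,-0.02,0,0,-0.008],[0.977,0.162,-0.02,0,0,-0.008],[0.974,0.179,-0.02,0,0,-0.008],[0.971,0.196,-0.02,0,0,-0.008],[0.967,0.214,-0.02,0,0,-0.008]]
[[0.963,0.231,-0.02,0,0,-0.008],[0.959,0.248,-0.02,0,0,-0.008],[0.954,0.265,-0.02,0,0,-0.008],[0.949,0.282,-0.02,0,0,-0.008]]
```

```bash
python3 -m inch '[[0.98,0.14,-0.02,0,0,-0.008],[0.98,0.16,-0.02,0,0,-0.008],[0.97,0.18,-0.02,0,0,-0.008],[0.97,0.2,-0.02,0,0,-0.008],[0.97,0.21,-0.02,0,0,-0.008]]'; python3 -m inch '[[0.96,0.23,0,0,0,-0.008],[0.96,0.25,0,0,0,-0.008],[0.95,0.26,0,0,0,-0.008],[0.95,0.28,0,0,0,-0.008],[0,0,0,0,0,0]]';python3 plan.py .5432 .0254 .10 0
```

```text
time: 24.05
ee_pos: [0.496, -0.1247, 0.1555]
eef_rot: [0.733, 0.68, -0.0, -0.0]
ft_force: [-0.1, -0.6, -0.6]
width: 0.0457
time: 24.68
ee_pos: [0.5445, 0.0284, 0.1554]
eef_rot: [0.708, 0.706, 0.0, -0.001]
ft_force: [0.5, -0.9, -0.8]
width: 0.0456
from [0.5445 0.0284 0.1554] jaw -0.2 w 0.0456 F [ 0.5 -0.9 -0.8] t 24.68 j7 -0.25 rows 2
[[-0.039,-0.016,0.693,0,0,-0.001],[-0.038,-0.016,0.693,0,0,-0.001]]
```

```bash
python3 -m inch '[[0,0,0.69,0,0,0],[0,0,0.69,0,0,0],[0,0,0,0,0,0]]';  python3 -m inch '[[0,0,0,0,0,0],[0,0,0,0,0,0]]' 0.6; python3 -m inch '[[0,0,-0.5,0,0,0],[0,0,-1,0,0,0]]';python3 look.py w11;python3 plan.py .4375 -.4098 .12 7.5
```

```text
time: 25.05
ee_pos: [0.5428, 0.0236, 0.0986]
eef_rot: [0.711, 0.704, -0.002, -0.001]
ft_force: [0.3, -0.2, 0.2]
width: 0.0455
time: 25.3
ee_pos: [0.5453, 0.0245, 0.1019]
eef_rot: [0.71, 0.704, 0.001, 0.001]
ft_force: [0.4, 1.4, 0.2]
width: 0.0585
time: 25.55
ee_pos: [0.5439, 0.0244, 0.161]
eef_rot: [0.71, 0.704, -0.001, -0.001]
ft_force: [0.1, -0.0, 0.8]
width: 0.0685
from [0.5468 0.0251 0.1674] jaw -0.5 w 0.0693 F [ 2.8 -0.   6.2] t 25.60 j7 -0.25 rows 12
[[-0.908,-0.22,0.097,0,0,-0.006],[-0.905,-0.231,0.097,0,0,-0.006],[-0.903,-0.241,0.097,0,0,-0.006],[-0.9,-0.252,0.097,0,0,-0.006],[-0.897,-0.262,0.098,0,0,-0.006]]
[[-0.894,-0.273,0.098,0,0,-0.006],[-0.89,-0.283,0.098,0,0,-0.006],[-0.887,-0.293,0.098,0,0,-0.006],[-0.884,-0.303,0.098,0,0,-0.006],[-0.88,-0.314,0.098,0,0,-0.006]]
[[-0.876,-0.324,0.098,0,0,-0.006],[-0.873,-0.334,0.099,0,0,-0.006]]
```

View pics/w11.png

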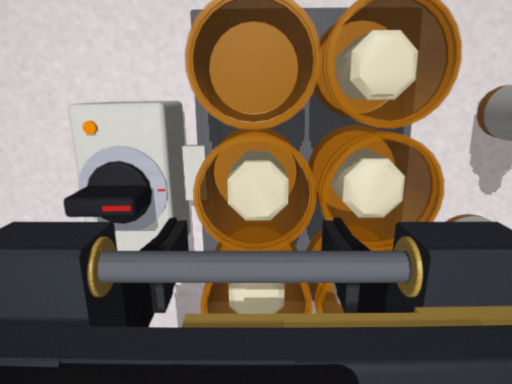

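Five in, J3 remains.

```bash
python3 -m inch '[[-0.9,-0.22,0,0,0,-0.006],[-0.9,-0.23,0,0,0,-0.006],[-0.9,-0.24,0,0,0,-0.006],[-0.9,-0.25,0,0,0,-0.006],[-0.9,-0.26,0,0,0,-0.006]]' 1; python3 -m inch '[[-0.89,-0.27,0,0,0,-0.006],[-0.89,-0.28,0.1,0,0,-0.006],[-0.89,-0.29,0.2,0,0,-0.006],[-0.88,-0.3,0.3,0,0,-0.006],[-0.88,-0.31,0.3,0,0,-0.006]]';  python3 -m inch '[[-0.88,-0.32,0.3,0,0,-0.006],[-0.87,-0.33,0.2,0,0,-0.006],[0,0,0,0,0,0]]'; python3 look.py w12;python3 plan.py .4377 -.4098 .032 7.5
```

```text
time: 26.22
ee_pos: [0.4995, -0.1575, 0.1616]
eef_rot: [0.688, 0.726, 0.0, 0.001]
ft_force: [0.8, 0.5, 0.1]
width: 0.0867
time: 26.85
ee_pos: [0.4557, -0.3389, 0.1253]
eef_rot: [0.664, 0.747, 0.0, 0.001]
ft_force: [0.5, -0.1, 0.0]
width: 0.0867
time: 27.22
ee_pos: [0.4365, -0.4133, 0.1044]
eef_rot: [0.657, 0.754, -0.001, 0.0]
ft_force: [-0.8, -0.5, 0.7]
width: 0.0873
x 0.4375 y -0.4097 yaw 7.7 cost 0.89 n 722 top 4109 z 0.0641
from [ 0.4379 -0.4112  0.1049] jaw 8.0 w 0.0868 F [-0.2  0.4  0.3] t 27.27 j7 0.73 rows 2
[[0.018,0,0.911,0,0,0.002],[0.018,0,0.911,0,0,0.002]]
```

View pics/w12.png

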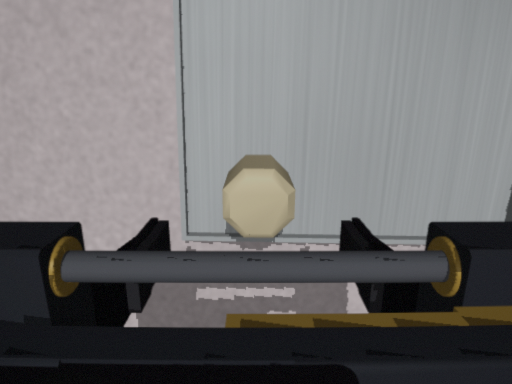

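```bash
python3 -m inch '[[0.02,0,0.91,0,0,0],[0.02,0,0.91,0,0,0],[0,0,0,0,0,0]]';python3 -m inch '[[0,0,0,0,0,0],[0,0,0,0,0,0],[0,0,0,0,0,0],[0,0,0,0,0,0],[0,0,0,0,0,0]]' -1; python3 -m inch '[[0,0,0,0,0,0],[0,0,0,0,0,0],[0,0,-1,0,0,0],[0,0,-1,0,0,0],[0,0,-1,0,0,0]]'; python3 plan.py .5428 .1154 .16 0
```

```text
time: 27.65
ee_pos: [0.4376, -0.4062, 0.0302]
eef_rot: [0.655, 0.756, 0.0, -0.002]
ft_force: [-0.4, 0.2, 1.0]
width: 0.0869
time: 28.28
ee_pos: [0.4382, -0.4086, 0.0319]
eef_rot: [0.655, 0.755, 0.0, 0.0]
ft_force: [0.1, 0.2, 0.6]
width: 0.0457
time: 28.9
ee_pos: [0.4379, -0.4083, 0.1527]
eef_rot: [0.655, 0.755, 0.0, -0.0]
ft_force: [0.2, -0.4, -0.5]
width: 0.0456
from [ 0.4379 -0.4083  0.1527] jaw 8.1 w 0.0456 F [ 0.2 -0.4 -0.5] t 28.90 j7 0.74 rows 14
[[0.899,0.318,-0.013,0,0,0.005],[0.902,0.309,-0.013,0,0,0.005],[0.906,0.299,-0.013,0,0,0.005],[0.908,0.29,-0.013,0,0,0.005],[0.911,0.281,-0.013,0,0,0.005]]
[[0.914,0.272,-0.013,0,0,0.005],[0.917,0.262,-0.013,0,0,0.005],[0.92,0.253,-0.013,0,0,0.005],[0.922,0.244,-0.013,0,0,0.005],[0.924,0.234,-0.013,0,0,0.005]]
[[0.927,0.225,-0.013,0,0,0.005],[0.929,0.216,-0.013,0,0,0.005],[0.931,0.206,-0.013,0,0,0.005],[0.933,0.197,-0.013,0,0,0.005]]
```

```bash
python3 -m inch '[[0.9,0.32,-0.02,0,0,0.005],[0.9,0.31,-0.02,0,0,0.005],[0.9,0.3,-0.02,0,0,0.005],[0.91,0.29,-0.02,0,0,0.005],[0.91,0.28,-0.02,0,0,0.005]]'; python3 -m inch '[[0.91,0.27,-0.02,0,0,0.005],[0.92,0.26,-0.02,0,0,0.005],[0.92,0.25,-0.01,0,0,0.005],[0.92,0.24,0,0,0,0.005],[0.92,0.23,0,0,0,0.005]]'; python3 -m inch '[[0.93,0.22,0,0,0,0.005],[0.93,0.22,0,0,0,0.005],[0.93,0.21,0,0,0,0.005],[0.9,0.2,0,0,0,0.005],[0,0,0,0,0,0]]';python3 plan.py .5428 .1154 .10 0
```

```text
time: 29.52
ee_pos: [0.4759, -0.2205, 0.1556]
eef_rot: [0.675, 0.738, -0.0, -0.0]
ft_force: [-0.0, -0.2, -1.0]
width: 0.0456
time: 30.15
ee_pos: [0.5132, -0.0339, 0.1576]
eef_rot: [0.694, 0.72, -0.0, 0.0]
ft_force: [-0.7, -0.4, -1.4]
width: 0.0454
time: 30.78
ee_pos: [0.5436, 0.1167, 0.1575]
eef_rot: [0.707, 0.707, 0.0, -0.001]
ft_force: [-0.3, -0.3, -0.7]
width: 0.0457
from [0.5436 0.1167 0.1575] jaw -0.0 w 0.0457 F [-0.3 -0.3 -0.7] t 30.77 j7 -0.43 rows 2
[[-0.017,-0.01,0.719,0,0,0],[-0.017,-0.01,0.719,0,0,0]]
```

```bash
python3 -m inch '[[0.03,0,0.72,0,0,0],[0.03,0,0.72,0,0,0],[0,0,0,0,0,0]]';  python3 -m inch '[[0,0,0,0,0,0],[0,0,0,0,0,0]]' 0.6; python3 -m inch '[[0,0,-0.5,0,0,0],[0,0,-1,0,0,0],[0,0,-1,0,0,0],[0,0,-0.5,0,0,0]]';python3 look.py w13;python3 plan.py .455 .345 .25 0
```

```text
time: 31.15
ee_pos: [0.5425, 0.1142, 0.0982]
eef_rot: [0.709, 0.705, -0.002, -0.001]
ft_force: [0.2, 0.2, -1.3]
width: 0.0456
time: 31.4
ee_pos: [0.5449, 0.1155, 0.1016]
eef_rot: [0.709, 0.705, 0.001, 0.001]
ft_force: [-0.6, 0.5, -0.0]
width: 0.0587
time: 31.9
ee_pos: [0.545, 0.1162, 0.2246]
eef_rot: [0.709, 0.706, 0.002, 0.001]
ft_force: [0.5, -0.1, 0.8]
width: 0.0693
from [0.5457 0.1164 0.2264] jaw -0.3 w 0.0698 F [0.4 0.4 2.1] t 31.95 j7 -0.41 rows 7
[[0.815,-0.327,-0.086,0,0,0],[0.815,-0.326,-0.085,0,0,0],[0.816,-0.326,-0.085,0,0,0],[0.816,-0.326,-0.085,0,0,0],[0.816,-0.325,-0.085,0,0,0]]
[[0.816,-0.325,-0.085,0,0,0],[0.816,-0.324,-0.084,0,0,0]]
```

View pics/w13.png

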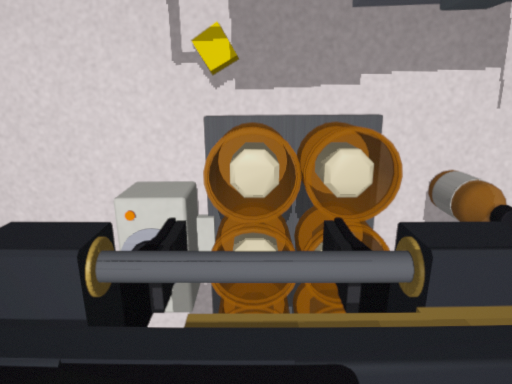

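```bash
python3 -m inch '[[0.8,-0.33,-0.08,0,0,0],[0.8,-0.33,-0.08,0,0,0],[0.8,-0.33,-0.08,0,0,0],[0.8,-0.33,-0.08,0,0,0],[0.8,-0.33,-0.08,0,0,0]]' 0; python3 -m inch '[[0,0,0,0,0,0]]'; cat > handle.py <<'E'
import sys
from h import *
s=read_state()
c,W=get("wrist"); cv2.imwrite(f"pics/{sys.argv[1]}.png",c["img"][:,:,::-1])
P=W.reshape(-1,3);I=c["img"].reshape(-1,3).astype(int)
m=(I[:,0]-I[:,1]>60)&(I[:,0]-I[:,2]>60)&(P[:,2]>.09)&(P[:,2]<.35)&(P[:,1]>.25)&(P[:,1]<.45)&(P[:,0]>.4)&(P[:,0]<.49)
Q=P[m]; print(m.sum(),Q.mean(0),np.percentile(Q,[2,98],axis=0),cv2.minAreaRect((Q[:,:2]*1000).astype(np.float32)))
E
python3 handle.py w14; python3 plan.py .455 .345 .18 0
```

```text
time: 32.58
ee_pos: [0.4783, 0.2769, 0.2374]
eef_rot: [0.709, 0.705, 0.001, 0.0]
ft_force: [1.0, -0.6, 0.7]
width: 0.0441
time: 32.7
ee_pos: [0.4772, 0.2791, 0.2376]
eef_rot: [0.707, 0.707, 0.001, -0.0]
ft_force: [1.0, -0.8, -0.3]
width: 0.0436
1663 [0.45829804 0.34514851 0.12149302] [[0.45226301 0.29767743 0.11878242]
 [0.46444984 0.38992012 0.12352648]] ((458.45452880859375, 343.43267822265625), (11.198134422302246, 99.7088623046875), 2.3537559509277344)
from [0.4783 0.2771 0.2372] jaw -0.1 w 0.0431 F [ 0.9 -0.7  0.4] t 32.75 j7 -0.74 rows 3
[[0.566,-0.195,0.476,0,0,0],[0.566,-0.195,0.476,0,0,0],[0.566,-0.194,0.476,0,0,0]]
```

View pics/w14.png

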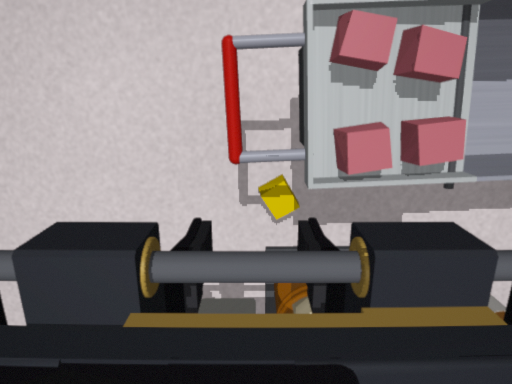

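```bash
python3 -m inch '[[0.57,-0.19,0.47,0,0,0.003],[0.57,-0.19,0.47,0,0,0.003],[0.57,-0.19,0.47,0,0,0.003],[0,0,0,0,0,0.003],[0,0,0,0,0,0.003]]'; python3 handle.py w15; python3 plan.py .4583 .3445 .10 2.3
```

```text
time: 33.38
ee_pos: [0.4578, 0.3433, 0.1803]
eef_rot: [0.72, 0.694, 0.0, 0.0]
ft_force: [-0.3, 0.4, -0.4]
width: 0.0436
1959 [0.45788701 0.3513726  0.12141569] [[0.45193301 0.30880795 0.11871015]
 [0.46402598 0.39152005 0.12341368]] ((458.05853271484375, 350.0605773925781), (11.22207260131836, 87.67861938476562), 2.4733097553253174)
from [0.458  0.3433 0.1805] jaw -2.2 w 0.0436 F [ 0.   0.5 -0.1] t 33.42 j7 -0.94 rows 3
[[0.01,0.002,0.671,0,0,-0.013],[0.01,0.002,0.671,0,0,-0.013],[0.01,0.003,0.671,0,0,-0.013]]
```

View pics/w15.png

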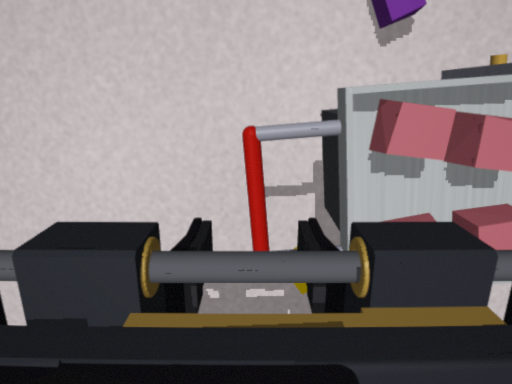

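```bash
python3 -m inch '[[0.01,0,0.67,0,0,-0.013],[0.01,0,0.67,0,0,-0.013],[0.01,0,0.65,0,0,-0.013],[0,0,0,0,0,0],[0,0,0,0,0,0]]';python3 plan.py .4583 .3445 .10 2.3;  python3 -m inch '[[0,0,0,0,0,0],[0,0,0,0,0,0],[0,0,0,0,0,0],[0,0,0,0,0,0],[0,0,0,0,0,0]]' -1 25; python3 handle.py w16
```

```text
time: 34.05
ee_pos: [0.4577, 0.3457, 0.1016]
eef_rot: [0.691, 0.722, 0.001, 0.0]
ft_force: [0.3, 0.1, 0.6]
width: 0.0436
from [0.4577 0.3457 0.1016] jaw 2.5 w 0.0436 F [0.3 0.1 0.6] t 34.05 j7 -0.91 rows 1
[[-0.03,0.013,0.04,0.001,0,0.002]]
time: 34.67
ee_pos: [0.4591, 0.3459, 0.1008]
eef_rot: [0.691, 0.723, 0.002, 0.001]
ft_force: [8.3, 1.6, -2.2]
width: 0.011
3155 [0.45743951 0.36086478 0.12183848] [[0.45165711 0.31767152 0.11888686]
 [0.46372251 0.39249354 0.12376804]] ((457.86871337890625, 354.68316650390625), (11.410247802734375, 79.56014251708984), 2.2951138019561768)
```

View pics/w16.png

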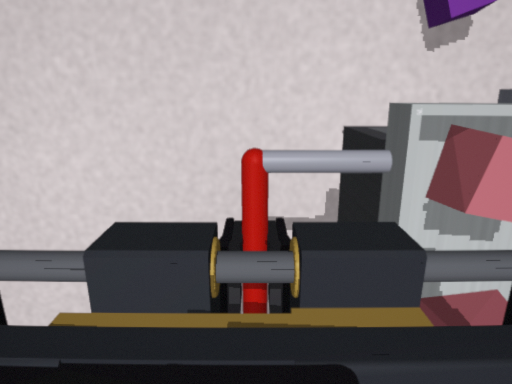

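```bash
python3 -m inch '[[0,0.03,-0.46,0,0,0],[0,0.08,-0.46,0,0,0],[0,0.12,-0.45,0,0,0],[0,0.17,-0.43,0,0,0],[0,0.21,-0.41,0,0,0]]'; python3 -m inch '[[0,0,0,0,0,0]]'; python3 handle.py w17
```

```text
time: 35.35
ee_pos: [0.4852, 0.3469, 0.1888]
eef_rot: [0.692, 0.722, 0.003, 0.001]
ft_force: [24.6, 11.6, -20.8]
width: 0.0111
time: 35.48
ee_pos: [0.4855, 0.3468, 0.1893]
eef_rot: [0.692, 0.722, 0.004, 0.001]
ft_force: [17.9, 7.0, -13.8]
width: 0.0112
3193 [0.48374803 0.36408752 0.21282717] [[0.47811776 0.32053196 0.20998107]
 [0.48938638 0.39376595 0.21473066]] ((484.1866455078125, 356.32342529296875), (11.196001052856445, 78.07951354980469), 1.9855663776397705)
```

View pics/w17.png

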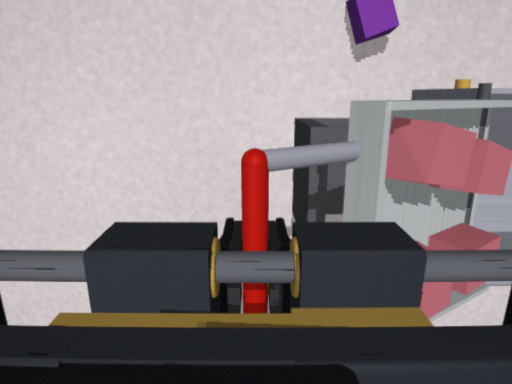

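```bash
python3 -m inch '[[0,0.29,-0.39,0,0,0],[0,0.31,-0.36,0,0,0],[0,0.33,-0.33,0,0,0],[0,0.36,-0.3,0,0,0],[0,0.38,-0.26,0,0,0]]'; python3 -m inch '[[0,0.2,-0.11,0,0,0],[0,0.2,-0.11,0,0,0],[0,0,0,0,0,0]]'; python3 handle.py w18;python3 plan.py .58 .35 .27
```

```text
time: 36.15
ee_pos: [0.5473, 0.3497, 0.2541]
eef_rot: [0.691, 0.723, -0.001, -0.0]
ft_force: [-3.7, -0.8, 0.0]
width: 0.0111
time: 36.52
ee_pos: [0.5638, 0.3505, 0.2635]
eef_rot: [0.691, 0.723, -0.0, 0.0]
ft_force: [-3.2, -3.5, 5.2]
width: 0.0113
from [0.5636 0.3505 0.2634] jaw 2.6 w 0.0108 F [-3.9 -2.3  5.4] t 36.58 j7 -0.78 rows 1
[[-0.031,0.408,-0.165,0,0,0]]handle.py:7: RuntimeWarning: Mean of empty slice.
  Q=P[m]; print(m.sum(),Q.mean(0),np.percentile(Q,[2,98],axis=0),cv2.minAreaRect((Q[:,:2]*1000).astype(np.float32)))
  ret = um.true_divide(
Traceback (most recent call last):
  File "handle.py", line 7, in <module>
    Q=P[m]; print(m.sum(),Q.mean(0),np.percentile(Q,[2,98],axis=0),cv2.minAreaRect((Q[:,:2]*1000).astype(np.float32)))
                                    ~~~~~~~~~~~~~^^^^^^^^^^^^^^^^^
IndexError: index -1 is out of bounds for axis 0 with size 0
```

View pics/w18.png

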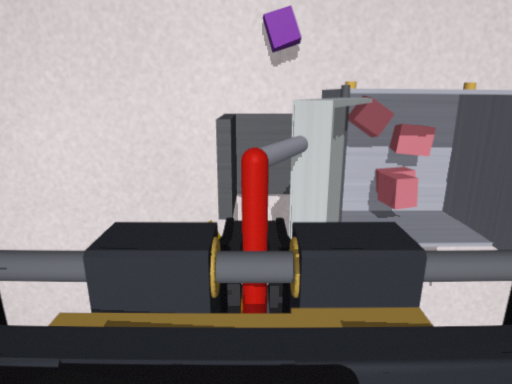

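```bash
python3 -m inch '[[0,0.16,-0.07,0,0,0],[0,0.14,-0.05,0,0,0],[0,0,0,0,0,0],[0,0,0,0,0,0],[0,0,0,0,0,0]]'; python3 - <<'E'
from h import *
for n in("side","scene"):
    c,W=get(n); 
    im=c["img"][170:330,50:250] if n=="side" else c["img"][90:220,240:400]
    cv2.imwrite(f"pics/b_{n}.png",cv2.resize(im[:,:,::-1],None,fx=3.5,fy=3.5,interpolation=2))
E
```

```text
time: 37.2
ee_pos: [0.5756, 0.351, 0.2683]
eef_rot: [0.691, 0.723, -0.0, 0.0]
ft_force: [-3.8, -2.9, 5.8]
width: 0.0112
```

View pics/b_side.png

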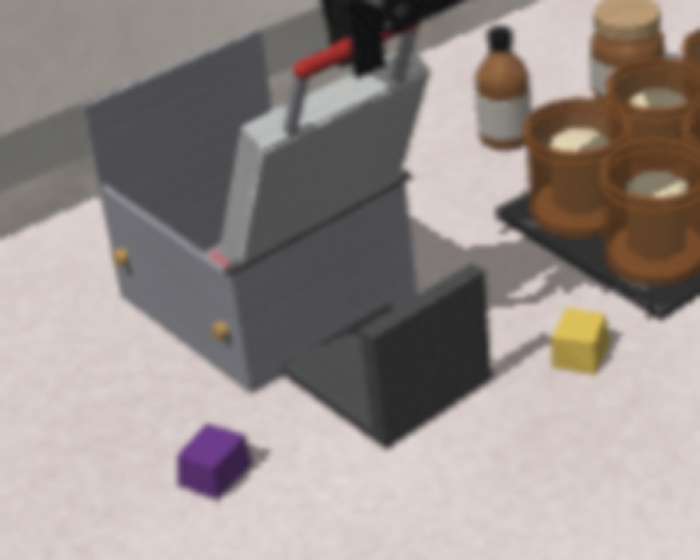

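View pics/b_scene.png

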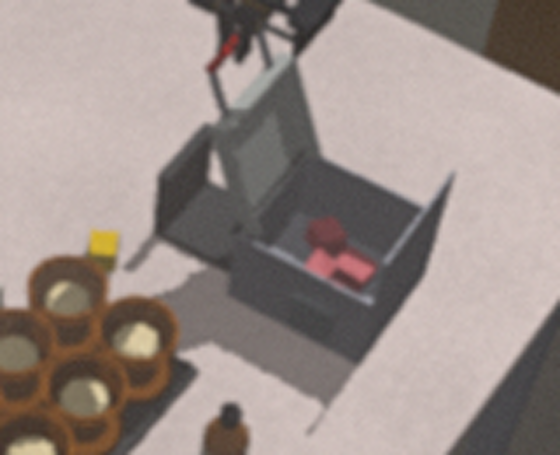

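```bash
python3 - <<'E'
from h import *
c,W=get("wrist"); cv2.imwrite("pics/w19.png",cv2.resize(c["img"][40:260,200:512,::-1],None,fx=2.5,fy=2.5))
def rep(n,c,W):
    I=c["img"].astype(int);m=(I[...,0]-I[...,1]>35)&(abs(I[...,1]-I[...,2])<40)&(W[...,1]>.2)&(W[...,1]<.45)&(W[...,0]>.5)&(W[...,0]<.85)&(W[...,2]<.2)
    k,l,st,ce=cv2.connectedComponentsWithStats(m.astype(np.uint8))
    for i in range(1,k):
        if st[i,4]>4: print(n,st[i],np.round(np.median(W[l==i],axis=0),3))
rep("wrist",c,W)
for n in("side","scene"):
    c,W=get(n);rep(n,c,W)
E
```

```text
wrist [ 337   97   45   39 1008] [0.694 0.401 0.032]
wrist [ 379  124   44   32 1131] [0.745 0.378 0.032]
wrist [ 366  166   40   42 1460] [0.723 0.328 0.065]
wrist [268 178   1  11  11] [0.593 0.312 0.01 ]
side [110 242   5   4  13] [0.759 0.378 0.032]
scene [329 152   9   7  41] [0.699 0.399 0.03 ]
scene [327 160  20  11 136] [0.739 0.366 0.032]
```

View pics/w19.png

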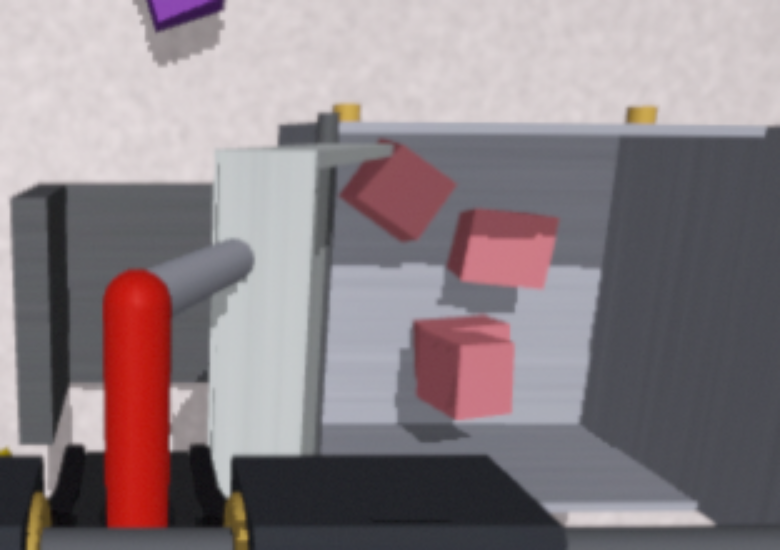

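```bash
python3 -m inch '[[0,-0.14,0.05,0,0,0],[0,-0.18,0.09,0,0,0],[0,-0.4,0.22,0,0,0],[0,-0.38,0.26,0,0,0],[0,-0.36,0.3,0,0,0]]'; python3 -m inch '[[0,-0.33,0.33,0,0,0],[0,-0.31,0.36,0,0,0],[0,-0.29,0.39,0,0,0],[0,0,0,0,0,0]]'; python3 plan.py .485 .347 .1885 2.5
```

```text
time: 38.08
ee_pos: [0.5175, 0.3486, 0.2307]
eef_rot: [0.691, 0.723, 0.001, 0.0]
ft_force: [4.1, 2.7, -0.9]
width: 0.011
time: 38.58
ee_pos: [0.4818, 0.347, 0.1864]
eef_rot: [0.691, 0.723, 0.002, 0.001]
ft_force: [9.8, 4.5, -7.9]
width: 0.0107
from [0.4818 0.347  0.1864] jaw 2.6 w 0.0107 F [ 9.8  4.5 -7.9] t 38.58 j7 -0.85 rows 1
[[-0.002,0.081,-0.051,0.002,-0.001,0.001]]
```

```bash
python3 -m inch '[[0,-0.18,0.4,0,0,0],[0,-0.15,0.42,0,0,0],[0,-0.11,0.43,0,0,0],[0,-0.07,0.44,0,0,0],[0,-0.03,0.42,0,0,0]]'; python3 -m inch '[[0,0,0,0,0,0]]'; python3 handle.py w20; python3 plan.py .459 .346 .10 2.5
```

```text
time: 39.2
ee_pos: [0.4591, 0.3461, 0.1026]
eef_rot: [0.691, 0.723, 0.001, 0.0]
ft_force: [0.3, -1.7, 38.4]
width: 0.0112
time: 39.33
ee_pos: [0.4591, 0.3461, 0.1024]
eef_rot: [0.691, 0.723, 0.001, 0.0]
ft_force: [6.8, 2.7, -1.7]
width: 0.0111
3129 [0.45746434 0.36048968 0.12197862] [[0.4516207  0.31683837 0.11884378]
 [0.46375246 0.39247756 0.12396504]] ((457.92181396484375, 353.7177734375), (11.502742767333984, 80.54117584228516), 2.324422597885132)
from [0.4591 0.3461 0.1026] jaw 2.6 w 0.0110 F [ 6.1  3.  -2.2] t 39.38 j7 -0.91 rows 1
[[-0.003,-0.002,0.065,0,0,0.001]]
```

View pics/w20.png

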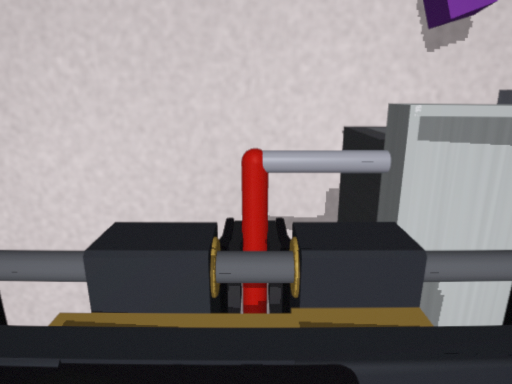

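Tray down on its stop. Release, rise straight up, look from above.

```bash
python3 -m inch '[[0,0,0,0,0,0],[0,0,0,0,0,0],[0,0,0,0,0,0],[0,0,0,0,0,0]]' 0; python3 -m inch '[[0,0,-0.6,0,0,0],[0,0,-1,0,0,0],[-0.2,0,-1,0,0,0],[-0.9,0.9,-1,0,0,0],[-0.9,0.9,-0.5,0,0,0]]';python3 -m inch '[[-0.9,0.9,-0.3,0,0,0],[0,0.9,-0.3,0,0,0],[0,0,0,0,0,0]]'; cat > rep.py <<'E'
import sys
from h import *
for n in("wrist","side","scene"):
    c,W=get(n); cv2.imwrite(f"pics/{sys.argv[1]}_{n}.png",c["img"][:,:,::-1])
    I=c["img"].astype(int);m=(I[...,0]-I[...,1]>35)&(abs(I[...,1]-I[...,2])<40)&(W[...,1]>.2)&(W[...,1]<.45)&(W[...,0]>.5)&(W[...,0]<.85)&(W[...,2]<.2)
    k,l,st,ce=cv2.connectedComponentsWithStats(m.astype(np.uint8))
    for i in range(1,k):
        if st[i,4]>4: print(n,st[i],np.round(np.median(W[l==i],axis=0),3))
E
python3 rep.py c
```

```text
time: 39.88
ee_pos: [0.4585, 0.3458, 0.1032]
eef_rot: [0.691, 0.723, -0.0, -0.0]
ft_force: [0.7, -0.2, 0.3]
width: 0.0401
time: 40.5
ee_pos: [0.534, 0.2703, 0.2686]
eef_rot: [0.69, 0.724, 0.001, 0.001]
ft_force: [1.2, 0.1, -0.1]
width: 0.0435
time: 40.88
ee_pos: [0.6086, 0.2366, 0.2895]
eef_rot: [0.692, 0.722, 0.0, -0.0]
ft_force: [-0.1, 0.3, -0.3]
width: 0.0435
wrist [ 315    0   45   38 1062] [0.694 0.397 0.032]
wrist [ 359   18   43   36 1208] [0.746 0.378 0.032]
wrist [ 346   67   38   34 1208] [0.722 0.323 0.067]
side [126 225  15  11  82] [0.728 0.327 0.067]
side [110 241   6   5  24] [0.76  0.373 0.03 ]
scene [329 152   9   7  40] [0.699 0.398 0.03 ]
scene [327 160  20  11 134] [0.739 0.365 0.032]
```

View pics/c_wrist.png

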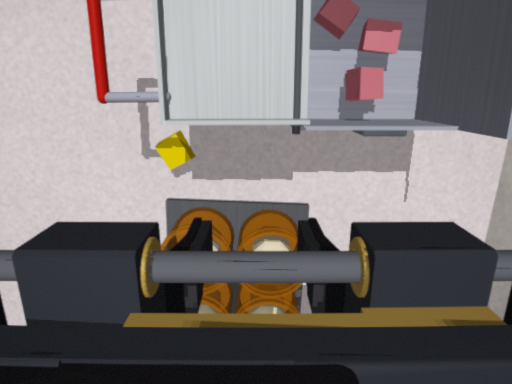

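View pics/c_side.png

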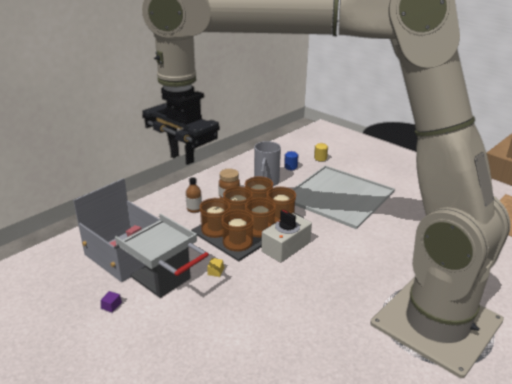

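```bash
python3 -m inch '[[0.9,0.9,0,0,0,0],[0.9,0.9,0,0,0,0],[0.8,0.2,0,0,0,0],[0.8,0,0,0,0,0],[0,0,0,0,0,0]]'; python3 rep.py d; python3 -c "
import cv2;i=cv2.imread('pics/d_wrist.png');cv2.imwrite('pics/d_z.png',cv2.resize(i[:260,150:410],None,fx=2.3,fy=2.3,interpolation=2))"
```

```text
time: 41.65
ee_pos: [0.6776, 0.3813, 0.289]
eef_rot: [0.689, 0.725, -0.0, -0.001]
ft_force: [-1.0, -0.2, 1.0]
width: 0.0429
wrist [253 120  38  35 752] [0.696 0.403 0.032]
wrist [295 143  36  30 907] [0.747 0.378 0.032]
wrist [ 280  182   36   42 1240] [0.729 0.33  0.065]
side [126 225  15  11  83] [0.73  0.326 0.066]
side [110 241   6   5  24] [0.762 0.373 0.029]
scene [329 152   9   7  42] [0.699 0.4   0.031]
scene [327 160  20  11 137] [0.74  0.367 0.031]
```

View pics/d_z.png

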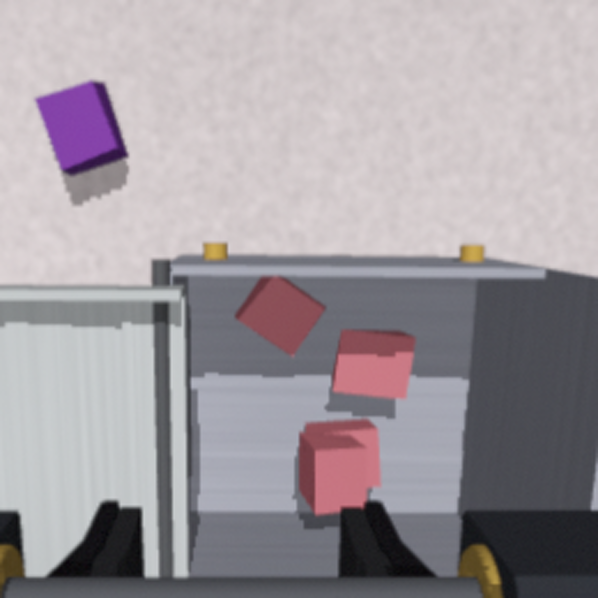

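```bash
python3 - <<'E'
from plan import *
plan(.443,.026,.2,90,0,.04,True)
E
```

```text
from [0.6802 0.3765 0.2904] jaw 2.6 w 0.0437 F [ 0.1 -1.  -0. ] t 41.80 j7 -0.68 rows 11
[[-0.771,-0.575,0.206,0,0,-0.066],[-0.684,-0.676,0.205,0,0,-0.066],[-0.584,-0.764,0.205,0,0,-0.066],[-0.473,-0.838,0.205,0,0,-0.066],[-0.353,-0.895,0.205,0,0,-0.066]]
[[-0.226,-0.935,0.205,0,0,-0.066],[-0.094,-0.957,0.205,0,0,-0.066],[0.039,-0.961,0.205,0,0,-0.066],[0.171,-0.947,0.205,0,0,-0.066],[0.301,-0.914,0.205,0,0,-0.066]]
[[0.424,-0.863,0.205,0,0,-0.066]]
```

```bash
python3 -m inch '[[-0.77,-0.57,0,0,0,-0.066],[-0.68,-0.68,0,0,0,-0.066],[-0.58,-0.76,0,0,0,-0.066],[-0.47,-0.84,0,0,0,-0.066],[-0.35,-0.9,0,0,0,-0.066]]' 0.3; python3 -m inch '[[-0.22,-0.93,0.3,0,0,-0.066],[-0.09,-0.95,0.3,0,0,-0.066],[0.04,-0.95,0.3,0,0,-0.066],[0.17,-0.94,0.3,0,0,-0.066],[0.3,-0.91,0.3,0,0,-0.066]]'; python3 -m inch '[[0.4,-0.8,0.3,0,0,-0.066],[0,0,0.3,0,0,0],[0,0,0,0,0,0]]'; python3 - <<'E'
from h import *
c,W=get("wrist"); cv2.imwrite("pics/k1.png",c["img"][:,:,::-1])
P=W.reshape(-1,3)
m=(P[:,2]>.106)&(P[:,2]<.12)&(P[:,0]>.40)&(P[:,0]<.485)&(P[:,1]>-.03)&(P[:,1]<.08)
Q=P[m];print("knob",m.sum(),Q.mean(0),cv2.minAreaRect((Q[:,:2]*1000).astype(np.float32)))
from plan import plan
plan(.443,.026,.086,90,0,.04,True)
E
```

```text
time: 42.42
ee_pos: [0.5714, 0.2158, 0.2903]
eef_rot: [0.404, 0.915, -0.0, 0.001]
ft_force: [1.0, -0.4, 0.3]
width: 0.0563
time: 43.05
ee_pos: [0.4631, 0.0585, 0.2296]
eef_rot: [0.07, 0.998, -0.001, 0.0]
ft_force: [0.1, -0.3, 0.1]
width: 0.0564
time: 43.42
ee_pos: [0.4434, 0.031, 0.2056]
eef_rot: [0.004, 1.0, -0.001, -0.0]
ft_force: [-0.3, 0.2, 0.4]
width: 0.0566
knob 1085 [0.43988442 0.02501155 0.11386888] ((441.4532470703125, 24.723712921142578), (13.805479049682617, 48.30693435668945), 89.57666778564453)
from [0.4439 0.0317 0.2061] jaw 89.6 w 0.0566 F [0.5 0.1 0.7] t 43.48 j7 1.43 rows 4
[[0.005,-0.036,0.751,0,0,-0.001],[0.005,-0.036,0.751,0,0,-0.001],[0.005,-0.036,0.751,0,0,-0.001],[0.005,-0.036,0.751,0,0,-0.001]]
```

View pics/k1.png

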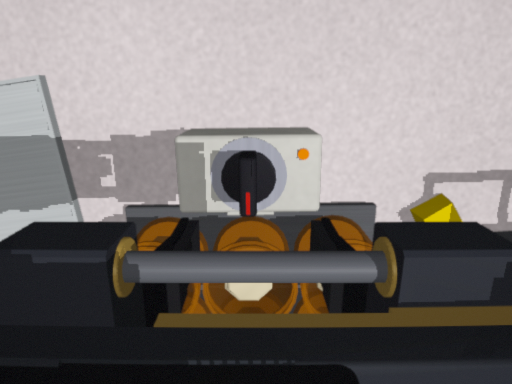

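```bash
python3 -m inch '[[0.01,-0.05,0.75,0,0,0],[0.01,-0.05,0.75,0,0,0],[0.01,-0.04,0.75,0,0,0],[0.01,-0.03,0.7,0,0,0],[0,0,0,0,0,0]]'; python3 - <<'E'
from plan import plan
plan(.4418,.025,.087,90.3,0,.04,True)
E
```

```text
time: 44.1
ee_pos: [0.4414, 0.0256, 0.087]
eef_rot: [0.002, 1.0, 0.001, -0.001]
ft_force: [0.1, -0.3, -0.2]
width: 0.0566
from [0.4414 0.0256 0.087 ] jaw 89.8 w 0.0566 F [ 0.1 -0.3 -0.2] t 44.10 j7 1.30 rows 1
[[-0.009,-0.015,0.001,0.001,-0.001,-0.004]]
```

```bash
python3 -m inch '[[-0.01,-0.01,0,0,0,0],[0,0,0,0,0,0],[0,0,0,0,0,0],[0,0,0,0,0,0],[0,0,0,0,0,0]]' -1 30; python3 -m inch '[[0,0,0,0,0,0],[0,0,0,0,0,0]]';
```

```text
time: 44.72
ee_pos: [0.4428, 0.0248, 0.0882]
eef_rot: [0.002, 1.0, 0.0, 0.0]
ft_force: [0.8, 18.3, 0.6]
width: 0.0147
time: 44.98
ee_pos: [0.4427, 0.0253, 0.0882]
eef_rot: [0.002, 1.0, 0.001, 0.0]
ft_force: [-0.3, 4.6, 2.2]
width: 0.014
```

```bash
python3 -m inch '[[0,0,0,0,0,0.08],[0,0,0,0,0,0.08],[0,0,0,0,0,0.08],[0,0,0,0,0,0.08],[0,0,0,0,0,0.08]]'; python3 -m inch '[[0,0,0,0,0,0.08],[0,0,0,0,0,0.06],[0,0,0,0,0,0],[0,0,0,0,0,0]]'; python3 -c "
from bench import read_state;s=read_state();print(s['torque'],s['ft_force'])
from plan import plan;plan(.4427,.0253,.0882,21)"
```

```text
time: 45.6
ee_pos: [0.4427, 0.0254, 0.0882]
eef_rot: [0.411, 0.912, 0.001, -0.0]
ft_force: [-0.3, 4.9, 1.9]
width: 0.0134
time: 46.1
ee_pos: [0.4427, 0.0253, 0.0882]
eef_rot: [0.537, 0.843, 0.001, -0.0]
ft_force: [-0.3, 5.2, 2.3]
width: 0.0136
[ 1.17600555 -0.03484835  0.08064937] [-0.34440917  5.1902914   2.3379266 ]
from [0.4427 0.0253 0.0882] jaw 25.0 w 0.0136 F [-0.3  5.2  2.3] t 46.10 j7 0.19 rows 1
[[0,-0.001,-0.001,0,0,0.033]]
```

```bash
python3 -m inch '[[0,0,0,0,0,0.03],[0,0,0,0,0,0.02],[0,0,0,0,0,0],[0,0,0,0,0,0]]'; python3 -c "
from bench import read_state;s=read_state();print(s['torque'],s['ft_force'])
from plan import plan;plan(.4427,.0253,.0882,21)"
```

```text
time: 46.6
ee_pos: [0.4428, 0.0252, 0.0882]
eef_rot: [0.58, 0.815, 0.0, 0.0]
ft_force: [-0.2, 4.9, 2.0]
width: 0.0138
[ 1.33615821 -0.07566226  0.66395954] [-0.20494442  4.93247746  2.04045777]
from [0.4428 0.0252 0.0882] jaw 19.1 w 0.0138 F [-0.2  4.9  2. ] t 46.60 j7 0.09 rows 1
[[0.002,-0.001,-0.001,0,0,-0.016]]
```

```bash
python3 -m inch '[[0,0,0,0,0,0],[0,0,0,0,0,0],[0,0,0,0,0,0],[0,0,0,0,0,0],[0,0,0,0,0,0]]' 0.38; python3 -m inch '[[0,0,0,0,0,0],[0,0,0,0,0,0],[0,0,0,0,0,0]]'; python3 - <<'E'
from h import *
c,W=get("wrist"); cv2.imwrite("pics/k2.png",c["img"][:,:,::-1])
E
```

```text
time: 47.22
ee_pos: [0.4424, 0.0237, 0.0878]
eef_rot: [0.581, 0.814, -0.0, 0.0]
ft_force: [-0.1, -0.6, 0.3]
width: 0.0553
time: 47.6
ee_pos: [0.4426, 0.0242, 0.088]
eef_rot: [0.581, 0.814, -0.0, 0.0]
ft_force: [-0.6, -0.4, 0.1]
width: 0.0602
```

View pics/k2.png

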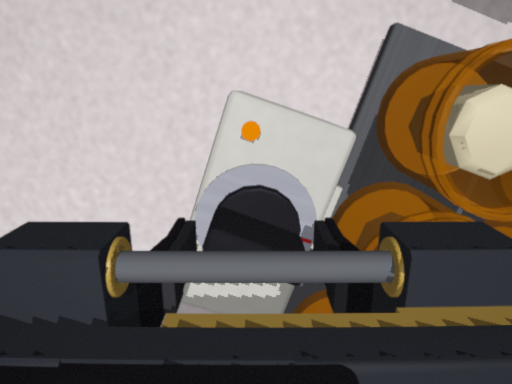

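Knob is back along the box's x, between the open fingers. Lift clear and back off.

```bash
python3 -m inch '[[0,0,-0.5,0,0,0],[0,0,-1,0,0,0],[0,0,-1,0,0,0],[0,0,-1,0,0,0],[0,0,-1,0,0,0]]'; python3 -m inch '[[-0.9,0,-0.5,0,0,0],[-0.9,0,-0.5,0,0,0],[-0.9,0,0,0,0,0],[-0.9,0,0,0,0,0],[0,0,0,0,0,0]]'; python3 rep.py e;python3 - <<'E'
from h import *
c,W=get("wrist"); P=W.reshape(-1,3)
m=(P[:,2]>.106)&(P[:,2]<.12)&(P[:,0]>.40)&(P[:,0]<.485)&(P[:,1]>-.03)&(P[:,1]<.08)
Q=P[m];print("knob",m.sum(),cv2.minAreaRect((Q[:,:2]*1000).astype(np.float32)))
a=np.load("/tmp/f.npz")
c,W=get("scene")
Z,C=topmap([a["A"],a["B"]],[a["a"],a["b"]],.25,1,-.65,.55,.0016)
b,B=get("side")
Z2,C2=topmap([W,B],[c["img"],b["img"]],.25,1,-.65,.55,.0016)
cv2.imwrite("pics/top2.png",C2[:,:,::-1])
E
```

```text
time: 48.28
ee_pos: [0.4424, 0.0243, 0.2694]
eef_rot: [0.581, 0.814, -0.0, 0.0]
ft_force: [1.3, 0.1, -0.3]
width: 0.06
time: 48.9
ee_pos: [0.4893, -0.1147, 0.3072]
eef_rot: [0.583, 0.813, -0.0, -0.001]
ft_force: [-0.7, 0.4, -0.4]
width: 0.0599
side [126 225  15  11  81] [0.728 0.325 0.066]
side [110 241   6   5  24] [0.761 0.373 0.03 ]
scene [329 152   9   7  40] [0.699 0.4   0.03 ]
scene [327 160  20  11 138] [0.74  0.366 0.032]
knob 804 ((441.62298583984375, 24.585378646850586), (14.30810546875, 47.95283508300781), 87.91352844238281)
```

View pics/e_wrist.png

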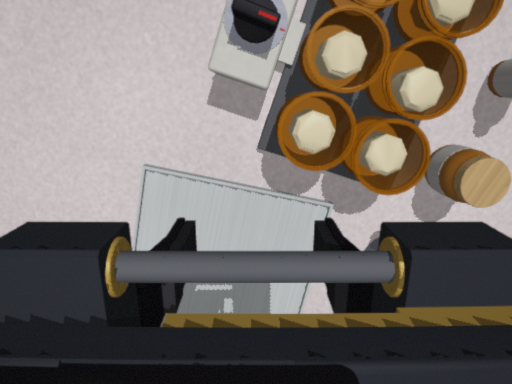

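View pics/top2.png

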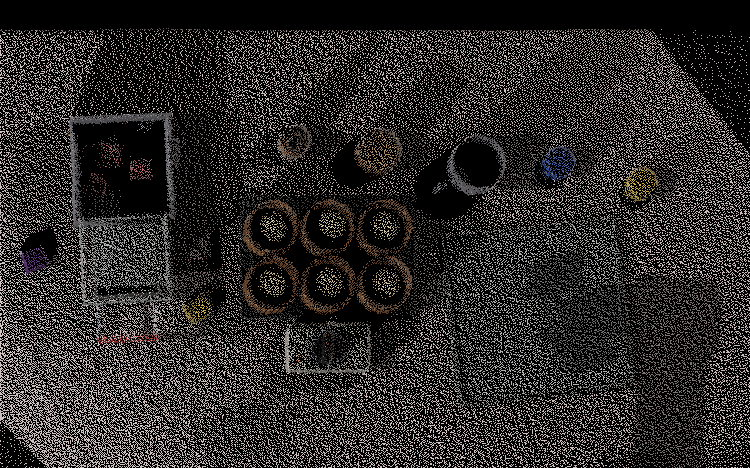

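View pics/e_scene.png

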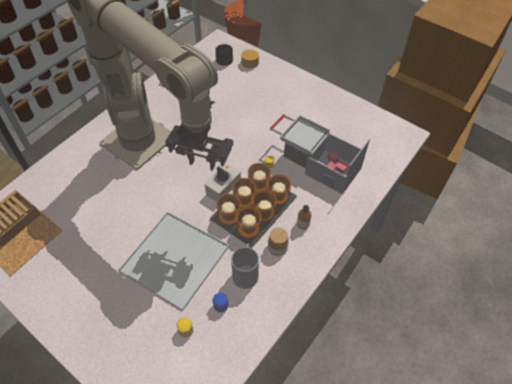

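```bash
python3 -m inch '[[0,0,0,0,0,0],[0,0,0,0,0,0]]'; python3 -c "
from bench import close_job;print(close_job())"
```

```text
time: 49.45
ee_pos: [0.4892, -0.1117, 0.308]
eef_rot: [0.581, 0.814, -0.0, 0.0]
ft_force: [-0.0, -0.6, -0.1]
width: 0.0601
the job is handed in; nothing more can be done
None
```

The job is done and handed in at 49.5 s, well under the 208 s limit.

- **Refills:** All six were present, and each now stands upright in its own amber jar. The pan is empty.
- **Tray:** I tipped it by the red handle to about 1.17 rad and lowered it back onto its stop. The tray is empty and all four pink offcuts are in the basin, one of them lying on top of another.
- **Knob:** Only then did I turn it clockwise, about 71° at the gripper. The torque rose from 0.08 to 0.66 N m there, which I took as the stop. When released, it sprang back.
- **Bystanders and look-alikes:** In the last pictures the jug, candle, scent bottle and the blue, yellow and purple pieces look to be where they started.

**Loose ends:**
- In the last picture the knob bar measured about 1.7° off its angle before the turn. I took that as measurement noise and did not check further.
- The fourth offcut was never seen separately. I counted it from the height of the two-high stack and from its edge showing in a wrist picture.
- The highest wrist force in my readings was about 38 N, when the tray reached its stop.

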